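# Press a retaining clip onto a shaft with a spring-return clip setter

## Robot

A 6-joint arm with a two-finger parallel gripper is mounted at the origin on the work surface; the furniture and walls round the work are solid. World frame = base frame: x ahead of the robot, y to its left, z up, the work surface at z = 0. Lengths are in m, angles in rad, forces in N, time in s.
With the tool pointing down it reaches from about 0.25 to 0.775 m from the base axis. Payload 8.9 kg.
Tool frame: the origin (TCP) lies at the very end of the fingers, on their centre line; the grasp point (between the pads) lies ctrl.grasp_offset behind it (ctrl.grasp_offset is the distance from the TCP to the grasp point, in m); z points along the fingers, x is the direction in which the jaws open and shut, and the axes are right-handed (so a half turn about z gives the same grasp; the last joint's range is limited). The gripper opens to 85 mm and grips with 20 to 120 N. Pads are 22 mm wide; open, the fingers measure 114 mm over their backs; the gripper's body (76 mm by 85 mm) begins 54 mm behind the grasp point. The pads swing forward as they close: fully open they stand 13 mm farther back than shut.
Start: joints at [1.014, 0.291, -0.153, 1.127, 0, 1.431], TCP at [0.213, 0.48, 0.192] pointing down, gripper open.
Joint ranges: [-2.52, 2.52], [-0.91, 1.74], [-1.3, 1.37], [-1.96, 2.02], [-1.52, 1.47], [-3.14, 3.14]. Speed limits (rad/s): [2.22, 2.22, 2.79, 3.14, 3.14, 3.14].

## Interface

Orientations are given as [roll, pitch, yaw] about the fixed x, y, z axes, in that order (R = Rz(yaw) Ry(pitch) Rx(roll)).
In Python, from plant import get_obs, imaging, ticket, ctrl gives the robot as it stands.
- The arm moves only by the tool arm_command, never from a script. Its argument "increments" is text: rows parted by semicolons, each of 7 numbers parted by spaces: the shift along the tool's x, y, z in cm, then the turn, a rotation vector about the tool's x, y, z in degrees, then the finger opening in cm, from 0 to 8.54. In form: x y z wx wy wz gripper; .... A call has 1 to 20 rows; each row shifts and turns the commanded pose from where the row before left it, along the tool's axes as they then stand; what a row does not reach is not made up. A row lasts 1/10 s, in which the tool goes at most 50 mm and 8.59 degrees, less where a joint would pass 70% of its speed; a pose out of reach is approached as far as the arm can. A call is refused whole if a number of a shift passes 5 or a number of a turn 8.59, either way. A call with a gripper value outside its range is refused whole. The fingers move at their own pace and stop on an object; "newtons" is the grip in N (left out, the last holds). Time passes only in rows, so rows that do not move let the fingers close. It gives the time, the measured TCP pose, the force and the opening at its end, in the units of the state.
- get_obs(): the state, without advancing time (a new reading comes with each control period).
- imaging.capture(name): name is "scene" or "top" or "wrist"; returns (picture, depth): 480x640x3 uint8, red, green, blue; 480x640 float32, m along the optical axis (not along the pixel's ray), 0 where there is no reading.
- imaging.camera_params(name): a dict with "fx", "fy", "cx", "cy" (pixels), "world_from_camera" (4x4, takes a point from camera to world coordinates); the wrist camera has in their place "T_tool_cam" (4x4, takes a point from camera to tool coordinates, whose origin is the TCP and whose axes are the tool frame's). Camera axes: x right, y down, z forward; pixel columns grow to the right and rows downward; lengths in m; the calibration is good to about 2 mm. A picture is of the moment at which its call begins: read the wrist's pose just before it. camera_params takes no time and is no camera call.
- ticket.job_done(): hands the job in, once; it reports no verdict.
Trained networks look in the newest picture that a camera, given by its name, has taken for a name from the list of things; names that differ only in an ending like _2 or _b are one class to them, and where a whole thing is asked for, a point or a joint stands for the part that bears it (a point fixed in the world has none). Each returns a list of dicts, best first, with "conf" (0 to 1); they miss things now and then, are a little off and sometimes report something else, mostly with a low value. They report only what shows in the picture. A call takes as long as a camera call.
- imaging.boxes_of(thing, camera): "rect" ([left, top, right, bottom] in pixels, round what is visible of it).
- imaging.trace(thing, camera): "region" (480x640 bool, what is visible of it) and "rect" ([left, top, right, bottom] in pixels, round what is visible of it).
The state is a dict: "t": time; "joint_positions": joint angles; "qd": joint speeds; "joint_efforts": joint torques, N m; "position": TCP position; "tcp_rot": TCP orientation; "contact_force": force on the tool from outside, world axes, zero at the start; "moment": the same for the moment, N m; "finger_gap": opening from 0.0 (shut) to 1.0 (fully open).
Only numpy, scipy, OpenCV 4.12 (cv2) and the standard library are available. Lean on these libraries where they do the work, as an engineer would, in place of code of your own. Each camera call takes 0.05 s, during which the arm holds its last target.

## Task

Take the stray nut off the clip setter and put it down on the bench beside it, then lay the smaller of the two retaining clips flat on the setter's bed between slide and shaft, mouth towards the shaft, and let go of it. Push the slide's handle all the way to its end stop so that the slide drives the clip onto the shaft until it snaps home in the groove, then get clear of the handle so that the slide snaps back by its spring; the clip stays on the shaft. Leave the bigger clip, the spray can and the sprue cone where they are.

Things in the scene. Friction and masses are not known exactly. Their poses are not given: they have to be found in the camera images.
- setter: Clip setter: fixed dark steel plate 235 x 90 x 16 mm. Origin on the bench, z up; +x is the push direction, from handle to shaft. It spans x -120 to 115, y -45 to 45 mm; its top, the bed, is 16 mm up. Robot's side: welding helmet (world x up to 0.43 m, 0.28 m high); by the shaft end: steel blocks and a tall pot round world (0.75, 0.13). The bench beside its far long side (-y) is free for the nut.
- slide (a joint): Travel of the spring-return slide along the setter's +x, m: 0 at rest, 0.105 at the end stop. A spring pulls it back (2 N at rest, 7 N at the end); pressing the clip over the shaft adds some 5 to 10 N just before the end. The steel nose that pushes the clip's back is 34 mm wide, reaches 17 mm above the bed, and its face is 50 mm ahead of the handle's middle.
- handle (a point): Middle of the top of the slide's black handle, an upright block 14 mm (along x) by 22 mm (along y), which reaches from 12 to 50 mm above the bed, so its top is 66 mm above the bench. Moves with the slide; at rest at x = -95 mm of the setter.
- groove (a point): On the axis of the fixed upright steel shaft, at bed height; the clip's origin comes here when it is home. At x = 85 mm of the setter. The groove, 18 mm thick, is the shaft's lowest 11 mm above the bed; above that it is 23 mm thick and ends 45 mm above the bed.
- bay (a point): Good place for the clip's origin when laid in: on the bed, setter x = -5 mm, y = 0; 14 mm then stay between the slide's nose and the clip's back. The bed is flat and open from the nose (x = -45 mm) to x = 22 mm; there two guide strips 10 mm high begin a funnel, 55 mm wide inside, 43 mm from x = 48 to 79 mm.
- clip: Retaining clip to fit, the smaller one, loose, steel, C-shaped, 8 mm thick, 41 mm long, 31 mm wide, 70 g. Origin at the jaw centre on the underside, z up, +x out of the mouth. Inside 21 mm wide, mouth between the round jaw tips 13 mm; the sprung jaws spread by themselves when pressed on the shaft. Flat back face at x = -26 mm, 30 mm wide.
- clip_lug (a point): Middle of the top of the clip's upright lug, the part to hold it by: at x = -20 mm of the clip, 31 mm above its underside. The lug is 12 mm (clip x) by 20 mm (clip y) and stands on the 8 mm thick, 30 mm wide back; grip it over the 20 mm, above the back.
- clip_mouth (a point): Point between the clip's jaw tips, 12 mm ahead of its origin, 4 mm above the underside.
- big_clip: A bigger clip of the same shape, 58 mm long and 45 mm wide, lug 17 x 29 mm; does not fit this shaft, stays where it lies. Origin and axes as for the clip. It may lie nearer or farther than the smaller one.
- nut: Hexagon nut, steel, 24 mm across the flats (along its x) and 27 mm over the corners (along its y), 13 mm high, lying flat on the setter's bed in the way. Origin at the centre of its underside, z up.
- spray: Spray can, 52 mm thick, 161 mm high, standing on the bench at the far side of the setter. Origin under its middle.
- sprue: Cut-off sprue cone, bronze, 44 mm wide, 46 mm high, standing near the spray can. Origin under its middle.

How it is judged:
By the outcome, as a careful person would: the job done as asked, in the order asked, and still so for the second after the job is handed in, with the robot touching nothing.
It also fails if it takes over 67 s, if anything falls off the work surface, if the arm or the gripper's body presses on something with over 40 N, if the wrist force passes 120 N, or if a joint passes its speed limit or range.

## Working session

There is one attempt and no reset: what is moved stays moved. The work goes in short steps, Python scripts to look and compute and a tool call to move; the robot and the scene stay as the last step left them, time stands still between calls to the robot, and variables do not carry over. Pictures are saved under pics/ and viewed, and the job is handed in when it is done.

Besides the shell and the picture viewer there is one more tool, called after ">>>" in YAML: its name, and indented under it one key for each argument. arm_command: Moves the arm, as the interface text tells. Its arguments: {"type":"object","properties":{"increments":{"type":"string"},"newtons":{"type":"number"}},"required":["increments"]}

```bash
mkdir -p pics; ls; cat > h.py <<'E'
import numpy as np, cv2
from plant import get_obs, imaging, ticket, ctrl
from scipy.spatial.transform import Rotation as R
def toolT():
    o=get_obs(); T=np.eye(4); T[:3,:3]=R.from_euler('xyz',o['tcp_rot']).as_matrix() if np.size(o['tcp_rot'])==3 else np.array(o['tcp_rot']).reshape(3,3); T[:3,3]=o['position']; return T
def cap(name,fn=None):
    Tt=toolT(); p,d=imaging.capture(name); c=imaging.camera_params(name)
    T=c['world_from_camera'] if 'world_from_camera' in c else Tt@np.array(c['T_tool_cam'])
    if fn: cv2.imwrite('pics/'+fn,p[:,:,::-1])
    v,u=np.mgrid[:480,:640]
    P=np.stack([(u-c['cx'])/c['fx']*d,(v-c['cy'])/c['fy']*d,d,np.ones_like(d)],-1)
    W=(P@np.array(T).T)[...,:3]; W[d==0]=np.nan
    return p,d,W,c,np.array(T)
E
python3 - <<'E'
from h import *
print(get_obs(), ctrl.grasp_offset)
for n in ['scene','top']:
    p,d,W,c,T=cap(n,n+'0.png'); np.save(n+'W.npy',W); cv2.imwrite(n+'.png',p)
    print(n,T.round(3).tolist(),c['fx'])
    for th in ['setter','handle','clip','big_clip','nut','spray','sprue']:
        r=imaging.trace(th,n)
        for q in r[:3]:
            w=W[q['region']]; print(th,round(q['conf'],2),np.round(q['rect']),np.nanmedian(w,0).round(3),np.nanmax(w[:,2]).round(3) if len(w) else '')
E
```

```text
pics
{'t': 0.0, 'joint_positions': array([ 1.01369787e+00,  2.91283493e-01, -1.54100217e-01,  1.12668588e+00,
       -2.77644228e-06,  1.43150326e+00]), 'qd': array([ 4.31937428e-04, -3.23632021e-04, -1.71055312e-03,  9.19453356e-04,
       -5.03342833e-05, -8.30712126e-04]), 'joint_efforts': array([-4.08039647e-03, -5.37151730e+01,  3.31367934e+01,  1.61893928e-02,
       -4.74508925e-04,  2.89976512e-06]), 'position': array([0.21276572, 0.47944151, 0.1914404 ]), 'tcp_rot': array([-3.14141862e+00,  1.26131435e-03,  1.15299105e+00]), 'contact_force': array([ 0.274453  ,  0.29790705, -0.82972584]), 'moment': array([0.00822578, 0.02430679, 0.00146848]), 'finger_gap': 0.9989242316995549} 0.0187
scene [[-0.995, 0.074, -0.072, 0.587], [0.103, 0.639, -0.762, 0.836], [-0.011, -0.765, -0.643, 0.66], [0.0, 0.0, 0.0, 1.0]] 458.6851769749787
setter 0.91 [275. 169. 327. 246.] [ 0.548 -0.031  0.016] 0.096
setter 0.61 [298. 204. 305. 214.] [ 0.544 -0.052  0.026] 0.03
handle 0.74 [296. 170. 314. 198.] [ 0.528 -0.132  0.032] 0.067
clip 0.61 [374. 355. 403. 381.] [0.437 0.404 0.009] 0.034
big_clip 0.
[... 222 characters left out ...]
.032] 0.067
top [[0.012, -0.983, 0.181, 0.281], [-1.0, -0.013, -0.006, 0.16], [0.009, -0.181, -0.984, 1.404], [0.0, 0.0, 0.0, 1.0]] 623.0858428591403
setter 0.88 [366. 198. 477. 264.] [ 0.547 -0.053  0.016] 0.073
setter 0.37 [212. 268. 232. 290.] [0.437 0.398 0.009] 0.038
handle 0.62 [442. 226. 471. 246.] [ 0.529 -0.128  0.03 ] 0.073
clip 0.47 [215. 270. 233. 289.] [0.438 0.398 0.009] 0.038
big_clip 0.62 [255. 282. 283. 309.] [0.401 0.281 0.008] 0.035
nut 0.47 [421. 227. 429. 238.] [ 0.545 -0.059  0.026] 0.033
spray 0.63 [442. 126. 477. 166.] [ 0.716 -0.123  0.119] 0.17
spray 0.23 [418. 226. 432. 238.] [ 0.545 -0.059  0.026] 0.033
sprue 0.75 [412. 151. 424. 169.] [ 0.714 -0.045  0.02 ] 0.049
```

```bash
python3 - <<'E'
import cv2
a=cv2.imread('scene.png'); b=cv2.imread('top.png')
cv2.imwrite('pics/s_crop.png',cv2.resize(a[130:400,180:440],None,fx=2.2,fy=2.2,interpolation=cv2.INTER_CUBIC))
cv2.imwrite('pics/t_crop.png',cv2.resize(b[110:330,190:500],None,fx=2.5,fy=2.5,interpolation=cv2.INTER_CUBIC))
E
```

```text
(no output)
```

View pics/s_crop.png

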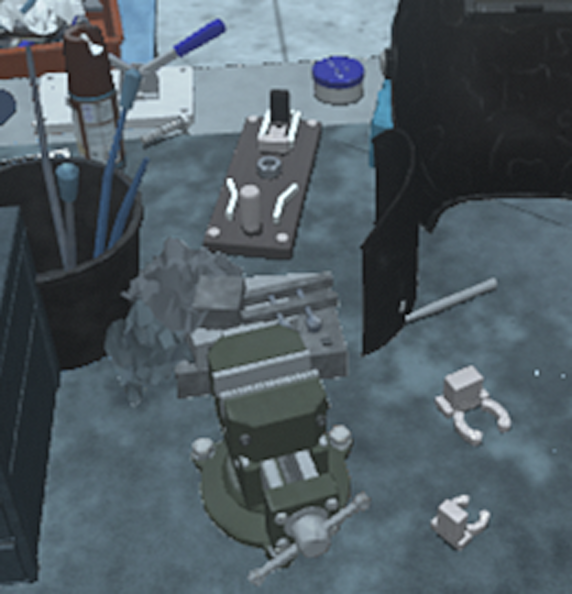

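View pics/t_crop.png

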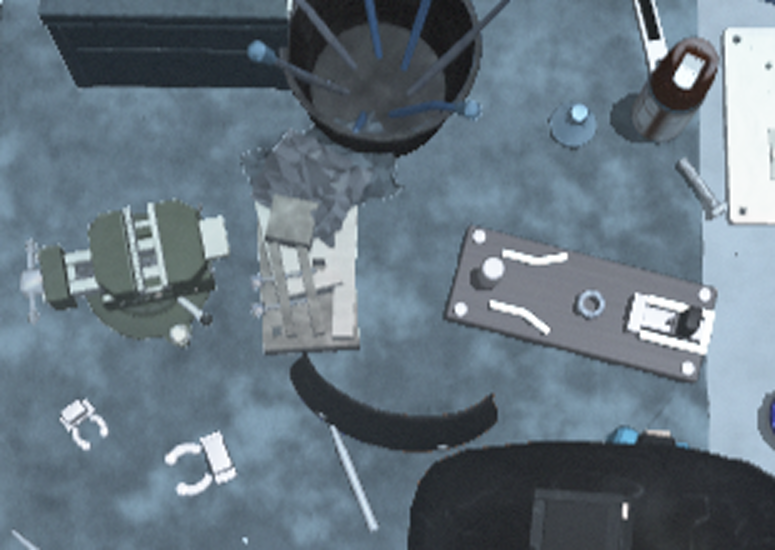

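View pics/scene0.png

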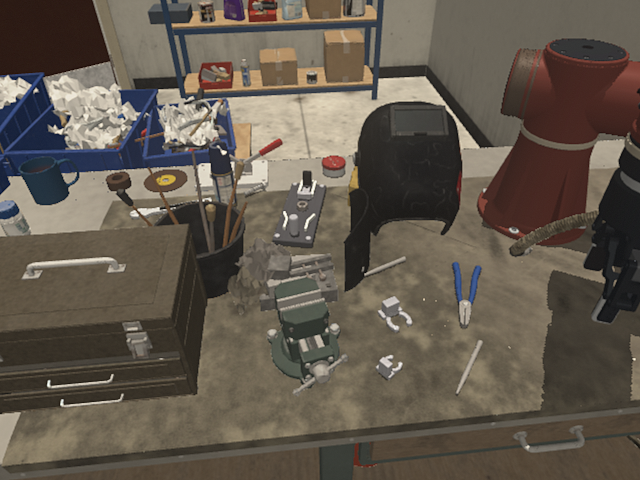

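The setter lies with its +x along about world +y: handle at pixel (460,236) and nut at (425,232) in the top view. The small clip is at (224,280), the bigger one at (269,295). Next I'll fit exact poses.

```bash
cat > fit.py <<'E'
from h import *
def rect(pts):
    r=cv2.minAreaRect((pts*1000).astype(np.float32)); return np.round(r[0],1),np.round(r[1],1),round(r[2],2)
for n in ['scene','top']:
    W=np.load(n+'W.npy')
    def box(x0,x1,y0,y1,z0,z1): 
        m=(W[...,0]>x0)&(W[...,0]<x1)&(W[...,1]>y0)&(W[...,1]<y1)&(W[...,2]>z0)&(W[...,2]<z1); return W[m]
    s=box(.45,.65,-.2,.12,.010,.0215); print(n,'plate',len(s),rect(s[:,:2]),np.median(s[:,2]))
    h=box(.45,.65,-.2,-.08,.06,.08); print('handle top',len(h),h.mean(0).round(4),rect(h[:,:2]))
    h=box(.45,.65,-.0,.12,.055,.08); print('shaft top',len(h),h.mean(0).round(4),rect(h[:,:2]))
    h=box(.45,.65,-.09,-.02,.0235,.035); print('nut top',len(h),h.mean(0).round(4),rect(h[:,:2]))
    for nm,b in [('clip',(.39,.49,.35,.45)),('big',(.35,.45,.23,.33))]:
        h=box(*b,.022,.045); print(nm,'lug',len(h),h.mean(0).round(4),rect(h[:,:2]) if len(h)>3 else '')
        h=box(*b,.005,.013); print(nm,'body',len(h),h.mean(0).round(4),rect(h[:,:2]))
    h=box(.60,.8,-.2,.0,.035,.3); print('spray/sprue',h.mean(0))
    # tall things near
    for (a,b,c,d) in [(.2,.5,-.3,.3),(.5,.9,-.3,.05),(.5,.9,.05,.3)]:
        h=box(a,b,c,d,.1,.6); print('tall',a,c,len(h),h.min(0).round(3),h.max(0).round(3)) if len(h) else 0
E
python3 fit.py
```

```text
scene plate 1778 (array([587.8, -64.3]), array([243.4, 175.9]), 76.0) 0.015479429998991323
handle top 40 [ 0.5246 -0.1395  0.0638] (array([ 524.5, -140.5]), array([16.2, 19.8]), 85.35)
shaft top 62 [0.5686 0.0356 0.0595] (array([568.4,  33.8]), array([21.8, 19.6]), 86.58)
nut top 74 [ 0.5481 -0.0544  0.027 ] (array([555.1, -53.5]), array([68.9, 69.5]), 2.72)
clip lug 109 [0.4417 0.4053 0.0291] (array([441.3, 404.1]), array([12.7, 20.8]), 39.38)
clip body 148 [0.4304 0.4007 0.0078] (array([431.6, 396. ]), array([38.2, 32. ]), 36.07)
big lug 162 [0.4049 0.2768 0.0292] (array([403.9, 274.8]), array([30.1, 19.2]), 21.83)
big body 259 [0.3986 0.294  0.0078] (array([395.9, 292.7]), array([47.7, 52.3]), 18.95)
spray/sprue [ 0.7263478  -0.11298291  0.10504163]
tall 0.2 -0.3 11240 [ 0.2   -0.163  0.1  ] [0.482 0.202 0.271]
tall 0.5 -0.3 711 [ 0.584 -0.253  0.1  ] [0.764 0.05  0.234]
tall 0.5 0.05 7143 [0.542 0.05  0.1  ] [0.9   0.3   0.245]
top plate 3073 (array([560.2, -56.2]), array([170.7, 292.9]), 2.07) 0.015055578900695199
handle top 56 [ 0.5255 -0.1423  0.0651] (array([ 526.1, -142.4]), array([13.9, 22.7]), 69.81)
shaft top 74 [0.5699 0.0322 0.0598] (array([570.3,  32.5]), array([22.7, 18.7]), 20.2)
nut top 79 [ 0.5532 -0.0521  0.0273] (array([555.3, -46.3]), array([50. , 72.5]), 89.19)
clip lug 53 [0.4421 0.4015 0.0291] (array([442.3, 402.1]), array([11.8, 20.5]), 35.98)
clip body 101 [0.4322 0.3987 0.0074] (array([438.5, 401.7]), array([95.8, 91.9]), 2.5)
big lug 103 [0.4052 0.2726 0.0295] (array([405.5, 272.8]), array([28.9, 17.1]), 23.41)
big body 150 [0.3982 0.2881 0.0072] (array([401.1, 281.3]), array([97.9, 92.6]), 88.02)
spray/sprue [ 0.72039219 -0.1189452   0.11417479]
tall 0.2 -0.3 16674 [ 0.2   -0.216  0.1  ] [0.486 0.198 0.276]
tall 0.5 -0.3 648 [ 0.582 -0.255  0.1  ] [0.764 0.05  0.236]
tall 0.5 0.05 5964 [0.543 0.05  0.1  ] [0.9   0.3   0.248]
```

```bash
python3 - <<'E'
from h import *
g={}
A=np.concatenate([np.load(n+'W.npy').reshape(-1,3) for n in ['scene','top']]); A=A[~np.isnan(A[:,0])]
xs=np.arange(.2,.86,.04); ys=np.arange(.52,-.3,-.04)
print('rows y, cols x', (xs+.02).round(2))
for y in ys:
    r=[]
    for x in xs:
        m=(abs(A[:,0]-x-.02)<.02)&(abs(A[:,1]-y-.02)<.02)
        r.append('%4d'%(A[m,2].max()*1000) if m.sum()>3 else '   -')
    print('%.2f'%(y+.02),' '.join(r))
E
```

```text
rows y, cols x [0.22 0.26 0.3  0.34 0.38 0.42 0.46 0.5  0.54 0.58 0.62 0.66 0.7  0.74
 0.78 0.82 0.86]
0.54  348  349    -    -    -    -    -    -    -    -    -    -    -    -    -    -    -
0.50  724  721  694    4    4    5    7    3    4    5    4    4    5    5    6    3    6
0.46  735  732    5   12    7    6    7    9   79   68    8    8    6    6    7    7    5
0.42  738  734   11   10    7   38   34   95   90   92    8    7    6  200  200  200  199
0.38  737   13   13    9    8   30   34   14  124  123  119    7    6  200  201  202  202
0.34  730   14   14    8    7    8    6   21  123  123  122    7    7  199  202  202  218
0.30    6   17   13    7   31   32    7   27  122  124  122    6    8  200  203  217  222
0.26   18   18    7    7   34   33    8   15  116  108  104   84  240  200  203  203  202
0.22   17   19    8    8    6    7  103  101   82   95   98  109  248  200  200  202  201
0.18   18   17    7    7   10  151  150  122   84   94  100  130  144  133  135  132  237
0.14    7    7    6   15   17  157  149   59   58   59  102  197  139   36   78  185  237
0.10  1
[... 199 characters left out ...]
245  173  123   18   58   68   23    6    7  235    7    7    7
-0.02  239  275  273  274  256  189    8   27   30   32   20    6   31   27    8    7    7
-0.06  247  254  261  272  246  195    7   21   32   22    7    7   49   49    8    7    8
-0.10  244  253  253  251  242  194    7   34   37   24    6    7  147  167   14   16   16
-0.14  232  243  246  244  233  120   18   72   68   23    7   18  164  169   13   14   12
-0.18  207  219  221  218  205   53    6   31   32   21   25   19   19   17   18   16    5
-0.22  167  179  182  178  159   34   34    4    3   97   90   45   45   19   26   18    6
-0.26   96   94   87   89   94   36   35    3    7  107   99   76   66   99   92   16    6
```

```bash
python3 - <<'E'
from h import *
A=np.concatenate([np.load(n+'W.npy').reshape(-1,3) for n in ['scene','top']]); A=A[~np.isnan(A[:,0])]
m=(abs(A[:,0]-.442)<.1)&(abs(A[:,1]-.404)<.1)&(A[:,2]>.05); B=A[m]
th=np.deg2rad(126); d=B[:,:2]-[.442,.4035]
a=d@[np.cos(th),np.sin(th)]; b=d@[-np.sin(th),np.cos(th)]
k=np.argsort(np.maximum(abs(a),abs(b)))[:25]
print(np.c_[B[k],a[k],b[k]].round(3))
E
```

```text
[[ 0.509  0.427  0.093 -0.02  -0.068]
 [ 0.509  0.428  0.088 -0.02  -0.068]
 [ 0.511  0.428  0.092 -0.021 -0.07 ]
 [ 0.512  0.427  0.087 -0.023 -0.07 ]
 [ 0.515  0.423  0.095 -0.027 -0.07 ]
 [ 0.512  0.427  0.093 -0.022 -0.071]
 [ 0.531  0.401  0.055 -0.055 -0.071]
 [ 0.513  0.426  0.092 -0.024 -0.071]
 [ 0.513  0.426  0.094 -0.024 -0.071]
 [ 0.511  0.43   0.093 -0.019 -0.071]
 [ 0.509  0.432  0.091 -0.017 -0.071]
 [ 0.513  0.427  0.095 -0.022 -0.071]
 [ 0.511  0.43   0.094 -0.019 -0.071]
 [ 0.515  0.425  0.085 -0.025 -0.071]
 [ 0.533  0.4    0.06  -0.056 -0.071]
 [ 0.532  0.402  0.076 -0.054 -0.072]
 [ 0.511  0.431  0.093 -0.018 -0.072]
 [ 0.533  0.401  0.082 -0.056 -0.072]
 [ 0.512  0.429  0.093 -0.02  -0.072]
 [ 0.533  0.401  0.07  -0.056 -0.072]
 [ 0.51   0.433  0.088 -0.016 -0.072]
 [ 0.542  0.387  0.074 -0.072 -0.071]
 [ 0.531  0.405  0.071 -0.051 -0.072]
 [ 0.531  0.404  0.087 -0.052 -0.072]
 [ 0.532  0.402  0.084 -0.054 -0.072]]
```

```bash
cat > plan.py <<'E'
from h import *
import sys
def plan(wps,grip,start=None,step=4.5,turn=8.0):
    """wps: (x,y,z,yawdeg) list; prints rows"""
    o=get_obs(); p=np.array(o['position']); T=toolT(); Rm=T[:3,:3]
    rows=[]
    for w in wps:
        tgt=np.array(w[:3]); yaw=np.deg2rad(w[3])
        Rt=R.from_euler('xyz',[np.pi,0,yaw]).as_matrix()
        rv=R.from_matrix(Rm.T@Rt).as_rotvec(degrees=True)
        s=w[4]*1.0 if len(w)>4 else step
        n=int(max(1,np.ceil(np.linalg.norm(tgt-p)*100/s-1e-6),np.ceil(np.linalg.norm(rv)/turn-1e-6)))
        for i in range(n):
            d=np.round(Rm.T@(tgt-p)/(n-i)*100,2)
            rv=R.from_matrix(Rm.T@Rt).as_rotvec(degrees=True); t=np.round(rv/(n-i),2)
            rows.append('%g %g %g %g %g %g %g'%(*d,*t,grip))
            p=p+Rm@d/100; Rm=Rm@R.from_rotvec(t,degrees=True).as_matrix()
    for i in range(0,len(rows),20): print('; '.join(r.replace('-0 ','0 ') if 0 else r for r in rows[i:i+20]),'\n')
def log():
    o=get_obs(); f=open('log.txt','a'); f.write(' '.join('%.5f'%v for v in [*o['joint_positions'],*o['position'],*o['tcp_rot']])+'\n')
    print('t',round(o['t'],2),'q',o['joint_positions'].round(3),'p',o['position'].round(4),'rpy',np.rad2deg(o['tcp_rot']).round(2),'F',o['contact_force'].round(1),'gap',round(o['finger_gap']*85.4,1))
E
python3 - <<'E'
from plan import *
log()
plan([(.213,.479,.33,66),(.52,-.06,.33,-14.2)],8.5)
print(np.array(imaging.camera_params('wrist')['T_tool_cam']).round(3),imaging.camera_params('wrist')['fx'])
E
```

```text
t 0.8 q [ 1.014  0.291 -0.153  1.127 -0.     1.431] p [0.213  0.4798 0.192 ] rpy [180.     0.    66.06] F [ 0.7  0.6 -0.2] gap 85.3
-0.02 0.01 -3.45 0 0 0.02 8.5; -0.02 0.01 -3.45 0 0 0.01 8.5; -0.02 0.01 -3.45 0 0 0.02 8.5; -0.02 0 -3.45 0 0 0.01 8.5; -2.63 3.57 0 0 -0 5.73 8.5; -2.26 3.81 0 0 -0 5.73 8.5; -1.86 4.02 0 0 -0 5.73 8.5; -1.45 4.19 0 0 -0 5.73 8.5; -1.03 4.31 0 0 -0 5.73 8.5; -0.59 4.39 0 0 -0 5.73 8.5; -0.15 4.43 0 0 -0 5.73 8.5; 0.29 4.42 0 0 -0 5.73 8.5; 0.73 4.37 0 0 -0 5.73 8.5; 1.16 4.27 0 0 -0 5.73 8.5; 1.59 4.14 0 0 -0 5.73 8.5; 1.99 3.96 0 0 -0 5.72 8.5; 2.38 3.74 0 0 -0 5.73 8.5; 2.73 3.48 0 0 -0 5.72 8.5 

[[ 1.     0.001  0.     0.   ]
 [-0.001  0.95   0.313 -0.081]
 [-0.    -0.313  0.95  -0.183]
 [ 0.     0.     0.     1.   ]] 336.53121239765585
```

>>> arm_command:
  increments: "0 0 -3.45 0 0 0 8.5; 0 0 -3.45 0 0 0 8.5; 0 0 -3.45 0 0 0 8.5; 0 0 -3.45 0 0 0 8.5; -2.63 3.57 0 0 0 5.73 8.5; -2.26 3.81 0 0 0 5.73 8.5; -1.86 4.02 0 0 0 5.73 8.5; -1.45 4.19 0 0 0 5.73 8.5; -1.03 4.31 0 0 0 5.73 8.5; -0.59 4.39 0 0 0 5.73 8.5; -0.15 4.43 0 0 0 5.73 8.5; 0.29 4.42 0 0 0 5.73 8.5; 0.73 4.37 0 0 0 5.73 8.5; 1.16 4.27 0 0 0 5.73 8.5; 1.59 4.14 0 0 0 5.73 8.5; 1.99 3.96 0 0 0 5.72 8.5; 2.38 3.74 0 0 0 5.73 8.5; 2.73 3.48 0 0 0 5.72 8.5; 0 0 0 0 0 0 8.5; 0 0 0 0 0 0 8.5"

```text
t: 2.8
position: [0.5205, -0.0595, 0.3295]
tcp_rot: [-3.141, 0.001, -0.248]
contact_force: [-0.8, -0.4, -0.6]
finger_gap: 1.001
```

```bash
python3 - <<'E'
from plan import *
log()
p,d,W,c,T=cap('wrist','w1.png'); np.save('w1W.npy',W)
for th in ['nut','handle','setter']:
    for q in imaging.trace(th,'wrist')[:3]:
        w=W[q['region']]; print(th,round(q['conf'],2),np.round(q['rect']),np.nanmedian(w,0).round(3))
E
```

```text
t 2.8 q [-0.254  0.258  0.159  1.473  0.     1.565] p [ 0.5205 -0.0595  0.3295] rpy [-1.7998e+02  6.0000e-02 -1.4210e+01] F [-0.8 -0.4 -0.6] gap 85.4
nut 0.56 [332. 171. 345. 193.] [ 0.548 -0.056  0.029]
nut 0.19 [308.  89. 371. 252.] [ 0.551 -0.038  0.017]
handle 0.88 [331. 205. 352. 246.] [ 0.531 -0.122  0.033]
setter 0.79 [306.  89. 374. 253.] [ 0.551 -0.037  0.017]
```

View pics/w1.png

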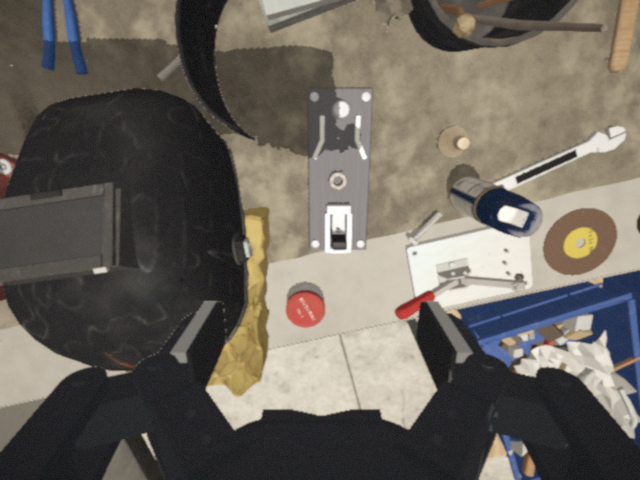

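The wrist view shows the setter upright in the picture, with the shaft at (343,108), the nut at (338,181) and the handle at (338,235). The yaw of about 75.8° holds. I'll go closer to refine.

```bash
python3 - <<'E'
from plan import *
plan([(.548,-.055,.16,-14.2)],6)
E
```

```text
0.66 -0.23 4.26 -0 -0.01 0.04 6; 0.66 -0.24 4.26 -0 -0 0.04 6; 0.65 -0.23 4.26 -0 -0.01 0.05 6; 0.66 -0.24 4.26 -0.01 -0 0.04 6
```

>>> arm_command:
  increments: "0.66 -0.23 4.26 0 0 0 6; 0.66 -0.24 4.26 0 0 0 6; 0.65 -0.23 4.26 0 0 0 6; 0.66 -0.24 4.26 0 0 0 6; 0 0 0 0 0 0 6; 0 0 0 0 0 0 6"

```text
t: 3.6
position: [0.548, -0.0554, 0.1607]
tcp_rot: [3.142, 0.001, -0.245]
contact_force: [0.7, -0.5, 0.8]
finger_gap: 0.701
```

```bash
cat > fitw.py <<'E'
from plan import *
import sys
def rect(pts):
    r=cv2.minAreaRect((pts*1000).astype(np.float32)); return np.round(r[0],1),np.round(r[1],1),round(r[2],2)
log()
p,d,W,c,T=cap('wrist',sys.argv[1]); np.save('wW.npy',W)
def sel(q,z0,z1,xy=None,r=.05):
    m=(W[...,2]>z0)&(W[...,2]<z1)
    if q is not None: m&=cv2.dilate(q['region'].astype(np.uint8),np.ones((5,5)))>0
    if xy is not None: m&=np.hypot(W[...,0]-xy[0],W[...,1]-xy[1])<r
    return W[m]
for th,z0,z1 in [('nut',.025,.034),('handle',.06,.075)]:
    for q in imaging.trace(th,'wrist')[:2]:
        w=sel(q,z0,z1); print(th,round(q['conf'],2),np.round(q['rect']),len(w), w.mean(0).round(4) if len(w) else '',rect(w[:,:2]) if len(w)>3 else '')
w=sel(None,.055,.075,(.569,.034),.03); print('shaft',len(w),w.mean(0).round(4) if len(w) else '',rect(w[:,:2]) if len(w)>3 else '')
w=sel(None,.011,.0195,(.55,-.05),.13); print('bed z',np.median(w[:,2]),rect(w[:,:2]))
E
python3 fitw.py w2.png
```

```text
t 3.6 q [-0.233  0.359 -0.14   1.073 -0.     1.583] p [ 0.548  -0.0554  0.1607] rpy [ 1.800e+02  3.000e-02 -1.406e+01] F [ 0.7 -0.5  0.8] gap 59.9
nut 0.59 [308. 205. 334. 236.] 356 [ 0.5458 -0.0573  0.0291] (array([545.5, -57.8]), array([24. , 26.3]), 25.05)
nut 0.48 [275.  79. 374. 322.] 2635 [ 0.5428 -0.076   0.0281] (array([544.5, -69. ]), array([197.8,  75.6]), 76.0)
handle 0.58 [302. 251. 339. 322.] 347 [ 0.5269 -0.1396  0.0655] (array([ 526.6, -141. ]), array([14., 21.]), 77.07)
handle 0.26 [269.  79. 373. 321.] 853 [ 0.5526 -0.0371  0.0631] (array([548.6, -52.8]), array([195.9,  20.9]), 76.0)
shaft 667 [0.5702 0.0331 0.0608] (array([570.2,  33.1]), array([22.1, 21.9]), 28.87)
bed z 0.01656094643532846 (array([514. , -42.4]), array([234.5, 162.5]), 75.87)
```

View pics/w2.png

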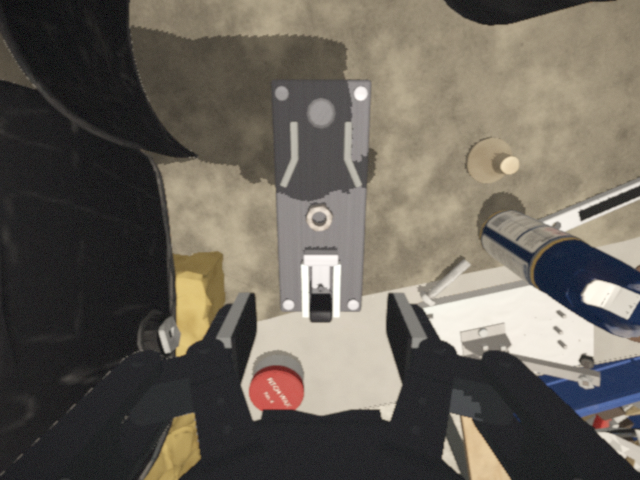

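Handle to shaft measures 179 mm against the nominal 180. The setter origin is about (0.5496, -0.0489) with yaw 75.9°. The nut is at (0.5456, -0.0576), with flats at 25°, 85° and -35°. I'll grip it with jaws along -35°.

```bash
python3 - <<'E'
from plan import *
plan([(.5456,-.0576,.06,-35),(.5456,-.0576,.0185,-35,2)],3.6)
E
```

```text
-0.14 0.08 3.41 -0.01 -0.08 6.96 3.6; -0.12 0.09 3.41 -0.02 -0.07 6.96 3.6; -0.11 0.1 3.41 -0.01 -0.08 6.97 3.6; 0 0 1.38 -0 0 -0 3.6; 0 0 1.39 -0 0 -0 3.6; 0 0 1.38 -0 0.01 -0 3.6
```

>>> arm_command:
  increments: "-0.14 0.08 3.4 0 0 7 3.6; -0.12 0.09 3.4 0 0 7 3.6; -0.11 0.1 3.4 0 0 7 3.6; 0 0 0 0 0 0 3.6; 0 0 1.39 0 0 0 3.6; 0 0 1.39 0 0 0 3.6; 0 0 1.38 0 0 0 3.6; 0 0 0 0 0 0 3.6; 0 0 0 0 0 0 3.6"

```text
t: 4.65
position: [0.5454, -0.0577, 0.0181]
tcp_rot: [-3.141, -0.002, -0.611]
contact_force: [-0.1, -0.3, 0.2]
finger_gap: 0.421
```

```bash
python3 - <<'E'
from plan import *
log(); p,d,W,c,T=cap('wrist','w3.png')
E
```

```text
t 4.65 q [-0.239  0.491 -0.348  0.73   0.     1.943] p [ 0.5454 -0.0577  0.0181] rpy [-1.7995e+02 -1.3000e-01 -3.5020e+01] F [-0.1 -0.3  0.2] gap 36.0
```

View pics/w3.png

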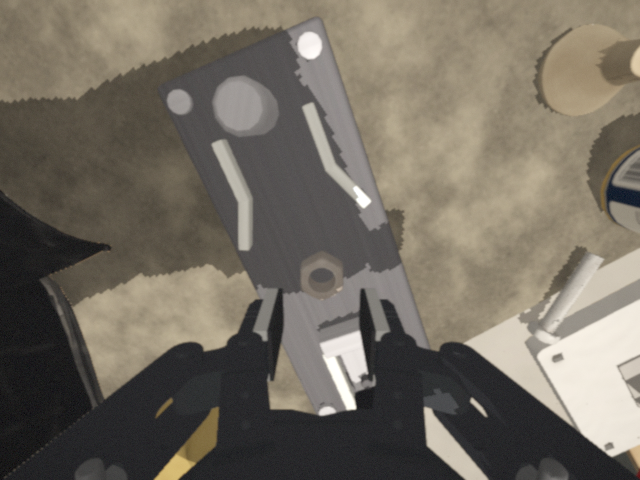

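```bash
python3 - <<'E'
from plan import *
p,d,W,c,T=cap('wrist')
Ti=np.linalg.inv(toolT())
for (u,v) in [(322,262),(322,275),(322,290),(272,292),(276,300),(266,300),(262,310),(276,330),(274,360),(276,375),(366,300),(372,300),(370,330),(372,365)]:
    w=W[v,u]; print((u,v),d[v,u].round(3),w.round(3),(Ti@[*w,1])[:3].round(4))
L=(W.reshape(-1,3)@Ti[:3,:3].T+Ti[:3,3]); m=(abs(L[:,0])<.045)&(abs(L[:,1])<.03)&(L[:,2]>-.04)&(L[:,2]<.01)&(abs(L[:,0])>.017)
L=L[m]; print(L.min(0),L.max(0)); 
for z in np.arange(-.04,.01,.005):
    k=L[(L[:,2]>z)&(L[:,2]<z+.005)&(abs(L[:,0])<.035)]; print(z.round(3),len(k),k[:,:2].min(0).round(3) if len(k) else '',k[:,:2].max(0).round(3) if len(k) else '')
E
```

```text
(322, 262) 0.185 [ 0.552 -0.049  0.029] [ 0.0004 -0.0104 -0.0115]
(322, 275) 0.201 [ 0.544 -0.061  0.017] [0.0005 0.0033 0.0013]
(322, 290) 0.193 [ 0.541 -0.064  0.027] [ 0.0005  0.008  -0.0088]
(272, 292) 0.149 [ 0.534 -0.036  0.066] [-0.0219 -0.0113 -0.0486]
(276, 300) 0.141 [ 0.536 -0.037  0.075] [-0.019  -0.0119 -0.0569]
(266, 300) 0.142 [ 0.532 -0.035  0.074] [-0.0234 -0.0112 -0.0557]
(262, 310) 0.134 [ 0.533 -0.034  0.083] [-0.0236 -0.0118 -0.0648]
(276, 330) 0.134 [ 0.533 -0.044  0.085] [-0.018  -0.004  -0.0669]
(274, 360) 0.127 [ 0.529 -0.05   0.094] [-0.0179  0.003  -0.0762]
(276, 375) 0.243 [ 0.468 -0.112  0.001] [-0.0325  0.0892  0.0167]
(366, 300) 0.143 [ 0.567 -0.059  0.073] [ 0.019  -0.0111 -0.0555]
(372, 300) 0.141 [ 0.569 -0.06   0.074] [ 0.0213 -0.0117 -0.0566]
(370, 330) 0.124 [ 0.565 -0.06   0.093] [ 0.018  -0.0096 -0.0753]
(372, 365) 0.126 [ 0.559 -0.072  0.096] [ 0.019   0.0037 -0.0781]
[-0.04494725 -0.02999129 -0.01260224] [0.04499952 0.02998577 0.0053092 ]
-0.04 0  
-0.035 0  
-0.03 0  
-0.025 0  
-0.02 0  
-0.015 1 [0.022 0.029] [0.022 0.029]
-0.01 6 [0.021 0.03 ] [0.022 0.03 ]
-0.005 94 [-0.035 -0.03 ] [0.034 0.03 ]
-0.0 4554 [-0.035 -0.03 ] [0.035 0.03 ]
0.005 0
```

```bash
python3 - <<'E'
from plan import *
p=cv2.imread('pics/w3.png'); cv2.imwrite('pics/w3z.png',cv2.resize(p[230:430,180:460],None,fx=2.8,fy=2.8,interpolation=cv2.INTER_CUBIC))
p,d,W,c,T=cap('wrist'); Ti=np.linalg.inv(toolT())
L=(W.reshape(-1,3)@Ti[:3,:3].T+Ti[:3,3]); m=(abs(L[:,0])<.05)&(abs(L[:,1])<.03)&(L[:,2]<-.014)
L=L[m]
for z in np.arange(-.1,-.01,.005):
    k=L[(L[:,2]>z)&(L[:,2]<z+.005)]; print(z.round(3),len(k),k[:,:2].min(0).round(3) if len(k) else '',k[:,:2].max(0).round(3) if len(k) else '', abs(k[:,0]).min().round(3) if len(k) else '')
E
```

```text
-0.1 5687 [-0.05  -0.015] [0.05  0.012] 0.017
-0.095 2504 [-0.05  -0.015] [0.05  0.012] 0.018
-0.09 1413 [-0.049 -0.015] [ 0.049 -0.004] 0.019
-0.085 614 [-0.04  -0.015] [0.04  0.009] 0.019
-0.08 1010 [-0.025 -0.012] [0.027 0.011] 0.018
-0.075 593 [-0.032 -0.013] [0.032 0.01 ] 0.018
-0.07 631 [-0.031 -0.012] [0.032 0.011] 0.018
-0.065 538 [-0.031 -0.012] [0.032 0.011] 0.018
-0.06 488 [-0.031 -0.013] [0.032 0.01 ] 0.018
-0.055 451 [-0.031 -0.012] [0.032 0.01 ] 0.018
-0.05 308 [-0.031 -0.012] [0.03  0.011] 0.018
-0.045 88 [-0.024 -0.011] [0.025 0.008] 0.018
-0.04 0   
-0.035 0   
-0.03 0   
-0.025 0   
-0.02 1 [0.022 0.03 ] [0.022 0.03 ] 0.022
-0.015 0
```

View pics/w3z.png

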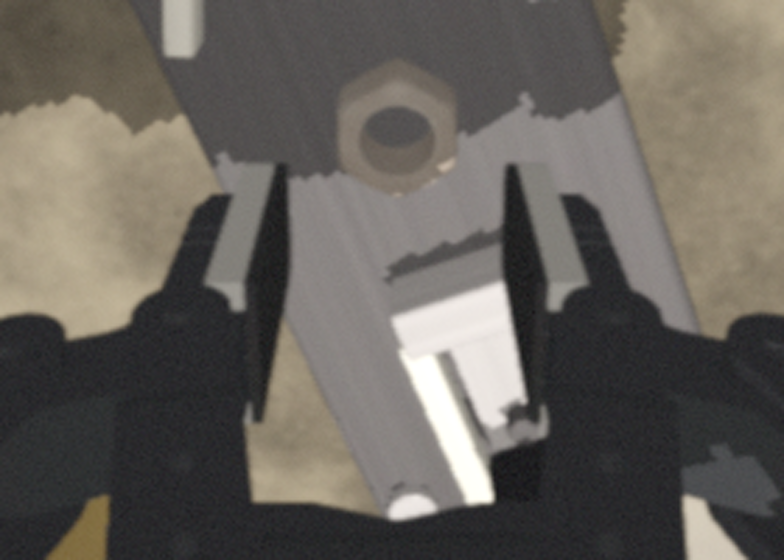

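>>> arm_command:
  increments: "0 0 0 0 0 0 2; 0 0 0 0 0 0 2; 0 0 0 0 0 0 2; 0 0 0 0 0 0 2; 0 0 0 0 0 0 2"
  newtons: 25

```text
t: 5.3
position: [0.5439, -0.0573, 0.0159]
tcp_rot: [3.142, 0.0, -0.613]
contact_force: [-0.7, 0.1, 0.8]
finger_gap: 0.236
```

```bash
cat > tip.py <<'E'
from plan import *
import sys
log(); p,d,W,c,T=cap('wrist',sys.argv[1]); Ti=np.linalg.inv(toolT())
L=(W.reshape(-1,3)@Ti[:3,:3].T+Ti[:3,3]); m=(abs(L[:,0])<.035)&(abs(L[:,1])<.013)&(L[:,2]<-.015)
L=L[m]
for s in (-1,1):
    k=L[L[:,0]*s>0]; z=np.sort(k[:,2])[-20:]; print(s,'tip z',z[[0,10,-1]].round(4),'inner x',abs(k[:,0]).min().round(4))
E
python3 tip.py w4.png
```

```text
t 5.3 q [-0.239  0.493 -0.351  0.727  0.     1.945] p [ 0.5439 -0.0573  0.0159] rpy [ 1.800e+02  1.000e-02 -3.514e+01] F [-0.7  0.1  0.8] gap 20.1
-1 tip z [-0.043  -0.0416 -0.015 ] inner x 0.0002
1 tip z [-0.0432 -0.0422 -0.0152] inner x 0.0001
```

View pics/w4.png

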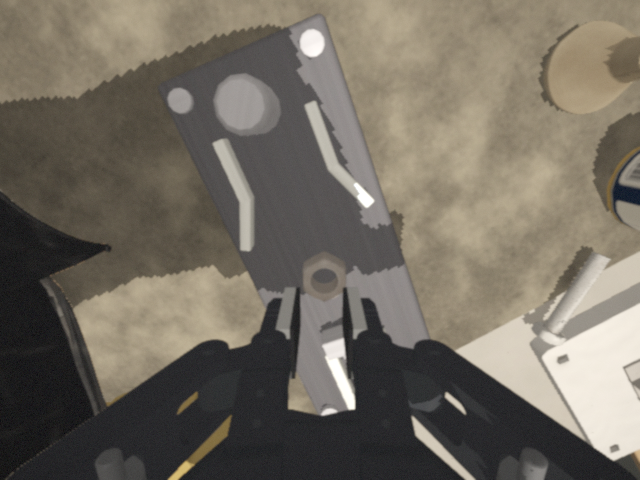

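Closing to 20 mm did not touch the 24 mm nut. In wrist depth the fingertips sit about 41 mm behind the reported TCP, so the reported TCP lies beyond the real finger ends. I'll reopen and go down in small checked steps.

>>> arm_command:
  increments: "0 0 0 0 0 0 3.6; 0 0 0 0 0 0 3.6; 0 0 0 0 0 0 3.6; 0 0 0.8 0 0 0 3.6; 0 0 0.8 0 0 0 3.6; 0 0 0.8 0 0 0 3.6; 0 0 0 0 0 0 3.6; 0 0 0 0 0 0 3.6"

```text
t: 6.15
position: [0.5436, -0.0573, -0.0084]
tcp_rot: [3.141, 0.001, -0.613]
contact_force: [-0.2, 0.0, 0.8]
finger_gap: 0.427
```

```bash
python3 tip.py w5.png
```

```text
t 6.15 q [-0.239  0.525 -0.375  0.672 -0.     1.945] p [ 0.5436 -0.0573 -0.0084] rpy [ 1.7998e+02  5.0000e-02 -3.5140e+01] F [-0.2  0.   0.8] gap 36.4
-1 tip z [-0.0234 -0.0233 -0.0225] inner x 0.0
1 tip z [-0.0233 -0.0232 -0.0222] inner x 0.0
```

View pics/w5.png

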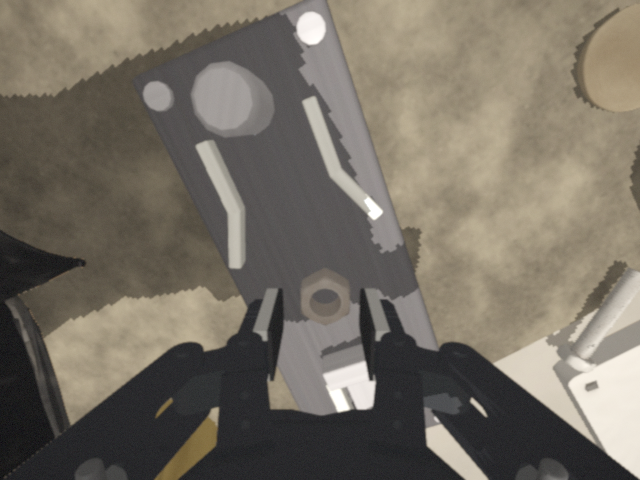

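```bash
python3 - <<'E'
from plan import *
p,d,W,c,T=cap('wrist'); Ti=np.linalg.inv(toolT())
for q in imaging.trace('nut','wrist')[:1]:
    m=(cv2.dilate(q['region'].astype(np.uint8),np.ones((5,5)))>0)&(W[...,2]>.0255)&(W[...,2]<.034)
    w=W[m]; r=cv2.minAreaRect((w[:,:2]*1000).astype(np.float32)); print(q['conf'],q['rect'],len(w),r,w[:,2].mean())
    print('tool',(Ti@[r[0][0]/1000,r[0][1]/1000,.029,1])[:3].round(4))
E
```

```text
0.65 [301.7, 266.1, 351.5, 326.8] 1384 ((545.5947875976562, -57.76953125), (27.1937255859375, 23.836313247680664), 55.7414436340332) 0.029072381041270082
tool [ 0.0015 -0.0005 -0.0369]
```

>>> arm_command:
  increments: "0.2 0 0.7 0 0 0 3.6; 0 0 0.7 0 0 0 3.6; 0 0 0 0 0 0 3.6; 0 0 0 0 0 0 2; 0 0 0 0 0 0 2; 0 0 0 0 0 0 2; 0 0 0 0 0 0 2; 0 0 0 0 0 0 2; 0 0 0 0 0 0 2"
  newtons: 40

```text
t: 7.2
position: [0.5456, -0.0585, -0.0219]
tcp_rot: [3.142, -0.0, -0.613]
contact_force: [0.1, -0.1, -0.4]
finger_gap: 0.261
```

```bash
python3 tip.py w6.png
```

```text
t 7.2 q [-0.24   0.546 -0.382  0.643 -0.     1.944] p [ 0.5456 -0.0585 -0.0219] rpy [ 1.800e+02 -1.000e-02 -3.514e+01] F [ 0.1 -0.1 -0.4] gap 22.3
-1 tip z [-0.0374 -0.0373 -0.0371] inner x 0.0001
1 tip z [-0.0374 -0.0373 -0.0368] inner x 0.0001
```

View pics/w6.png

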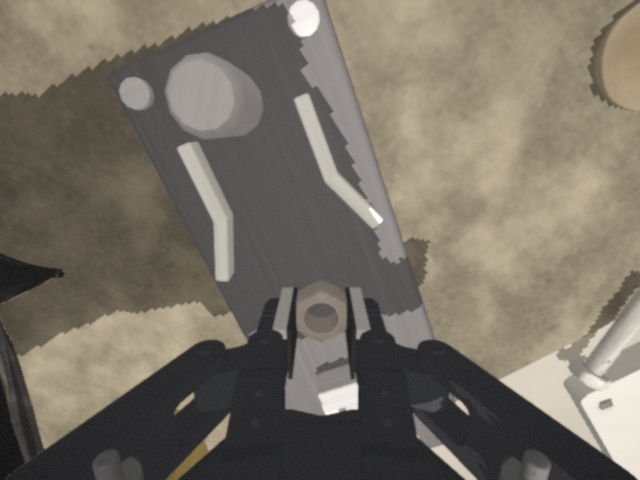

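```bash
python3 - <<'E'
from plan import *
plan([(.5456,-.0585,.03,-35),(.6366,-.081,.03,-35)],2)
E
```

```text
0 -0 -2.6 0 0 -0.07 2; 0.01 -0 -2.6 0 0 -0.07 2; 2.91 -1.13 0 0 0 0 2; 2.92 -1.12 0 0 0 0 2; 2.91 -1.13 0 0 0 0 2
```

>>> arm_command:
  increments: "0 0 -2.6 0 0 0 2; 0 0 -2.6 0 0 0 2; 2.91 -1.13 0 0 0 0 2; 2.92 -1.12 0 0 0 0 2; 2.91 -1.13 0 0 0 0 2; 0 0 0 0 0 0 2; 0 0 0 0 0 0 2"

```text
t: 7.95
position: [0.6361, -0.0811, 0.0294]
tcp_rot: [3.141, 0.001, -0.613]
contact_force: [-0.5, 0.2, 0.2]
finger_gap: 0.259
```

```bash
python3 tip.py w7.png
```

```text
t 7.95 q [-0.241  0.632 -0.052  0.888  0.     1.943] p [ 0.6361 -0.0811  0.0294] rpy [ 1.7998e+02  6.0000e-02 -3.5140e+01] F [-0.5  0.2  0.2] gap 22.1
-1 tip z [-0.0397 -0.0392 -0.0383] inner x 0.0
1 tip z [-0.0395 -0.0389 -0.0379] inner x 0.0
```

View pics/w7.png

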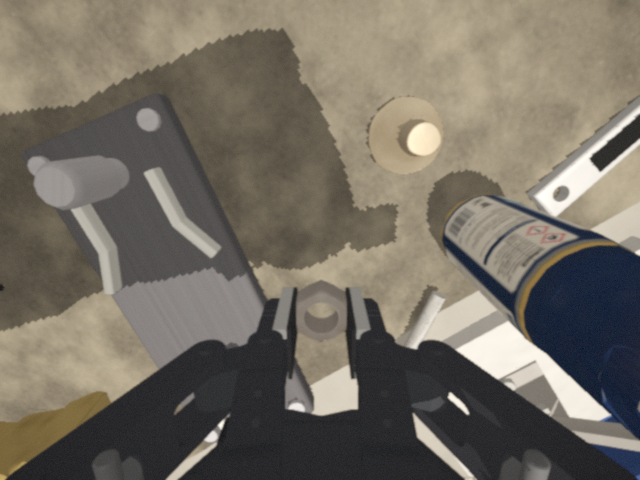

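```bash
python3 - <<'E'
from plan import *
p,d,W,c,T=cap('wrist'); Ti=np.linalg.inv(toolT())
L=W@Ti[:3,:3].T+Ti[:3,3]
for (u,v) in [(436,296),(425,320),(412,340),(262,290),(275,320)]: print(W[v,u].round(3),L[v,u].round(3))
E
```

```text
[ 0.683 -0.144  0.015] [0.075 0.024 0.015]
[ 0.668 -0.156  0.014] [0.07  0.043 0.016]
[ 0.653 -0.166  0.012] [0.063 0.06  0.017]
[ 0.589 -0.077  0.008] [-0.04   0.024  0.022]
[ 0.628 -0.061  0.101] [-0.017 -0.012 -0.071]
```

Rod is clear (75 mm off). Lower, release.

>>> arm_command:
  increments: "0 0 2.2 0 0 0 2; 0 0 2.2 0 0 0 2; 0 0 1.5 0 0 0 2; 0 0 0.6 0 0 0 2; 0 0 0 0 0 0 2; 0 0 0 0 0 0 2; 0 0 0 0 0 0 3.2; 0 0 0 0 0 0 3.2; 0 0 0 0 0 0 3.2; 0 0 0 0 0 0 3.2"

```text
t: 9.05
position: [0.6367, -0.0812, -0.0347]
tcp_rot: [-3.141, -0.0, -0.613]
contact_force: [-0.9, 0.1, -1.2]
finger_gap: 0.372
```

```bash
python3 - <<'E'
from plan import *
log()
# plan: up, then travel to above small clip; setter yaw 75.9; clip jaw yaw 126
plan([(.636,-.081,.10,-35),(.56,.0,.33,-20),(.40,.38,.30,100),(.425,.375,.19,126)],6)
E
```

```text
t 9.05 q [-0.241  0.702 -0.112  0.757  0.     1.943] p [ 0.6367 -0.0812 -0.0347] rpy [-1.7999e+02 -2.0000e-02 -3.5140e+01] F [-0.9  0.1 -1.2] gap 31.8
-0.02 0.01 -4.49 -0 -0.01 -0.05 6; -0.02 0.01 -4.49 -0 -0.01 -0.04 6; -0.02 0 -4.49 -0.01 -0 -0.05 6; -1.81 -0.38 -3.83 0 -0 -2.5 6; -1.79 -0.46 -3.83 0 -0 -2.5 6; -1.77 -0.53 -3.84 0 -0 -2.5 6; -1.75 -0.61 -3.83 0 -0 -2.5 6; -1.72 -0.69 -3.84 0 -0 -2.5 6; -1.69 -0.76 -3.83 0 -0 -2.5 6; -1.87 -2.02 0.2 0 -0 -8 6; -1.57 -2.26 0.2 0 -0 -8 6; -1.24 -2.45 0.2 0 -0 -8 6; -0.89 -2.6 0.2 0 -0 -8 6; -0.52 -2.7 0.2 0 0 -8 6; -0.14 -2.75 0.2 0 0 -8 6; 0.25 -2.74 0.2 0 0 -8 6; 0.63 -2.68 0.2 0 0 -8 6; 0.99 -2.56 0.2 0 0 -8 6; 1.34 -2.4 0.2 0 0 -8 6; 1.66 -2.19 0.2 0 0 -8 6 

1.95 -1.94 0.2 0 0 -8 6; 2.2 -1.65 0.2 0 0 -8 6; 2.41 -1.32 0.2 0 0 -8 6; 2.56 -0.97 0.2 0 0 -8 6; -0.23 0.59 2.75 0 0 -6.5 6; -0.3 0.56 2.75 0 0 -6.5 6; -0.36 0.53 2.75 0 0 -6.5 6; -0.41 0.48 2.75 0 0 -6.5 6
```

>>> arm_command:
  increments: "0 0 -3 0 0 0 3.2; 0 0 -4.5 0 0 0 3.2; 0 0 -4.5 0 0 0 4; -1.81 -0.38 -3.83 0 0 -2.5 6; -1.79 -0.46 -3.83 0 0 -2.5 6; -1.77 -0.53 -3.84 0 0 -2.5 6; -1.75 -0.61 -3.83 0 0 -2.5 6; -1.72 -0.69 -3.84 0 0 -2.5 6; -1.69 -0.76 -3.83 0 0 -2.5 6; -1.87 -2.02 0.2 0 0 -8 6; -1.57 -2.26 0.2 0 0 -8 6; -1.24 -2.45 0.2 0 0 -8 6; -0.89 -2.6 0.2 0 0 -8 6; -0.52 -2.7 0.2 0 0 -8 6; -0.14 -2.75 0.2 0 0 -8 6; 0.25 -2.74 0.2 0 0 -8 6; 0.63 -2.68 0.2 0 0 -8 6; 0.99 -2.56 0.2 0 0 -8 6; 1.34 -2.4 0.2 0 0 -8 6; 1.66 -2.19 0.2 0 0 -8 6"

```text
t: 11.05
position: [0.4433, 0.28, 0.2931]
tcp_rot: [3.141, -0.0, 1.19]
contact_force: [-0.4, 0.5, 0.1]
finger_gap: 0.7
```

>>> arm_command:
  increments: "1.95 -1.94 0.2 0 0 -8 6; 2.2 -1.65 0.2 0 0 -8 6; 2.41 -1.32 0.2 0 0 -8 6; 2.56 -0.97 0.2 0 0 -8 6; -0.23 0.59 2.75 0 0 -6.5 6; -0.3 0.56 2.75 0 0 -6.5 6; -0.36 0.53 2.75 0 0 -6.5 6; -0.41 0.48 2.75 0 0 -6.5 6; 0 0 0 0 0 0 6; 0 0 0 0 0 0 6"

```text
t: 12.05
position: [0.4263, 0.3753, 0.1755]
tcp_rot: [-3.141, -0.0, 2.193]
contact_force: [0.4, 0.6, 0.6]
finger_gap: 0.701
```

```bash
cat > fitc.py <<'E'
from plan import *
import sys
log()
p,d,W,c,T=cap('wrist',sys.argv[1]); np.save('wW.npy',W)
for q in imaging.trace('clip','wrist')[:3]:
    w=W[q['region']]; print('clip',round(q['conf'],2),np.round(q['rect']),np.nanmedian(w,0).round(3))
h=float(sys.argv[2]) if len(sys.argv)>2 else 0
cx,cy=(float(sys.argv[3]),float(sys.argv[4])) if len(sys.argv)>4 else (.442,.403)
near=np.hypot(W[...,0]-cx,W[...,1]-cy)<.05
for a,b in [(.024,.037),(.005,.012)]:
    m=near&(W[...,2]>a+h)&(W[...,2]<b+h); w=W[m]
    if len(w)>5:
        n,lab,st,cen=cv2.connectedComponentsWithStats(m.astype(np.uint8)); 
        for i in range(1,n):
            if st[i,4]>40:
                w=W[lab==i]; r=cv2.minAreaRect((w[:,:2]*1000).astype(np.float32)); print(a,st[i,4],np.round(r[0],1),np.round(r[1],1),round(r[2],1),'z',np.median(w[:,2]).round(4),'mean',w.mean(0).round(4))
E
python3 fitc.py w8.png; python3 - <<'E'
from h import *
p,d,W,c,T=cap('top','t8.png')
for q in imaging.trace('nut','top')[:2]: print(q['conf'],q['rect'],np.nanmedian(W[q['region']],0))
E
```

```text
t 12.05 q [ 0.593  0.382 -0.065  1.124  0.    -0.029] p [0.4263 0.3753 0.1755] rpy [-179.97   -0.    125.66] F [0.4 0.6 0.6] gap 59.9
clip 0.95 [320. 204. 348. 245.] [0.437 0.4   0.01 ]
0.024 242 [441.6 404.1] [12.  19.5] 36.9 z 0.0313 mean [0.4406 0.4038 0.0309]
0.005 389 [431.3 396.3] [37.5 31.1] 37.6 z 0.0085 mean [0.4311 0.3958 0.0085]
0.57 [430.0, 188.4, 438.6, 201.5] [ 0.63650827 -0.08246204  0.009916  ]
```

View pics/w8.png

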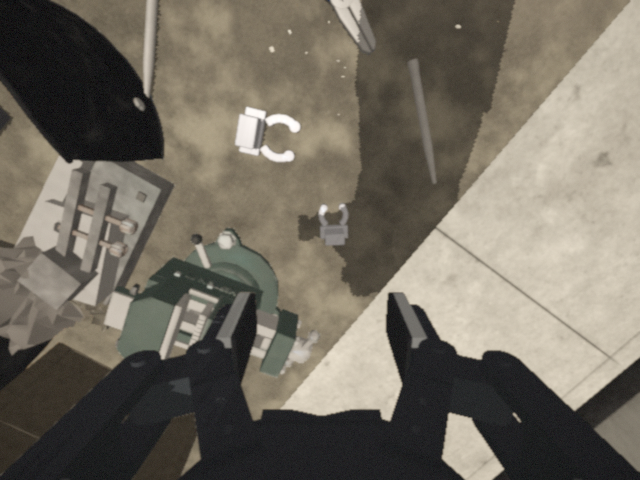

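The nut rests on the bench at (0.6365, -0.0825). The clip's lug is at (0.4415, 0.404), with the mouth pointing up in this view, at 217° in the world.

```bash
python3 - <<'E'
from plan import *
plan([(.4415,.404,.03,127)],3.6)
E
```

```text
0.36 0.69 3.67 0.03 0 -0.3 3.6; 0.35 0.7 3.66 0.04 0 -0.31 3.6; 0.35 0.7 3.67 0.03 0 -0.3 3.6; 0.35 0.71 3.66 0.04 0 -0.31 3.6
```

>>> arm_command:
  increments: "0.36 0.69 3.67 0 0 -0.3 4; 0.35 0.7 3.66 0 0 -0.3 4; 0.35 0.7 3.67 0 0 -0.3 4; 0.35 0.71 3.66 0 0 -0.4 4; 0 0 0 0 0 0 4; 0 0 0 0 0 0 4; 0 0 0 0 0 0 4"

```text
t: 12.95
position: [0.442, 0.4041, 0.0308]
tcp_rot: [3.138, 0.0, 2.219]
contact_force: [-0.6, -0.2, 0.8]
finger_gap: 0.468
```

```bash
python3 fitc.py w9.png
```

```text
t 12.95 q [ 0.619  0.556 -0.19   0.822 -0.    -0.029] p [0.442  0.4041 0.0308] rpy [1.7982e+02 1.0000e-02 1.2714e+02] F [-0.6 -0.2  0.8] gap 39.9
clip 0.62 [297. 206. 344. 279.] [0.437 0.4   0.01 ]
0.024 748 [441.6 404. ] [12.3 19.8] 37.0 z 0.0314 mean [0.4407 0.4033 0.0308]
0.005 1130 [431.5 396.2] [38.3 30.7] 39.5 z 0.0085 mean [0.4309 0.3958 0.0084]
```

View pics/w9.png

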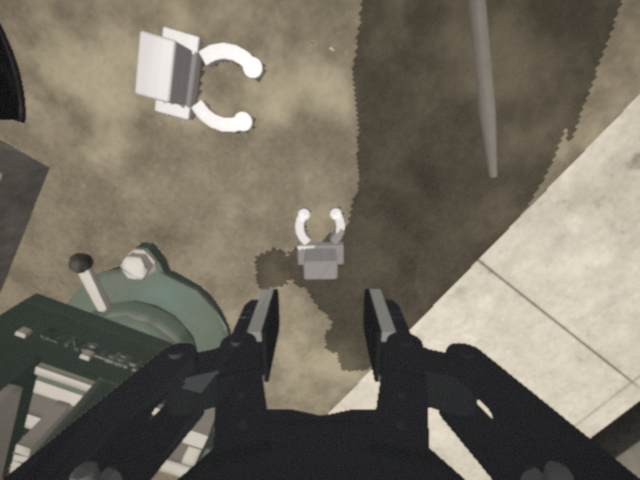

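>>> arm_command:
  increments: "0 0 2 0 0 0 4; 0 0 2 0 0 0 4; 0 0 1.2 0 0 0 4; 0 0 0.6 0 0 0 4; 0 0 0 0 0 0 4; 0 0 0 0 0 0 1.6; 0 0 0 0 0 0 1.6; 0 0 0 0 0 0 1.6; 0 0 0 0 0 0 1.6; 0 0 0 0 0 0 1.6; 0 0 0 0 0 0 1.6"
  newtons: 50

```text
t: 14.15
position: [0.4415, 0.4039, -0.0285]
tcp_rot: [3.14, 0.0, 2.219]
contact_force: [-0.9, -0.9, 6.6]
finger_gap: 0.221
```

```bash
python3 tip.py w10.png; python3 -c "
from plan import *
plan([(.4415,.404,.03,127)],1.6)"
```

```text
t 14.15 q [ 0.619  0.627 -0.245  0.697  0.    -0.03 ] p [ 0.4415  0.4039 -0.0285] rpy [179.89   0.   127.17] F [-0.9 -0.9  6.6] gap 18.8
-1 tip z [-0.0284 -0.0283 -0.0276] inner x 0.0
1 tip z [-0.0285 -0.0283 -0.0276] inner x 0.0
0 0.01 -2.93 0.06 0 0.08 1.6; 0.01 0 -2.92 0.05 0 0.08 1.6
```

View pics/w10.png

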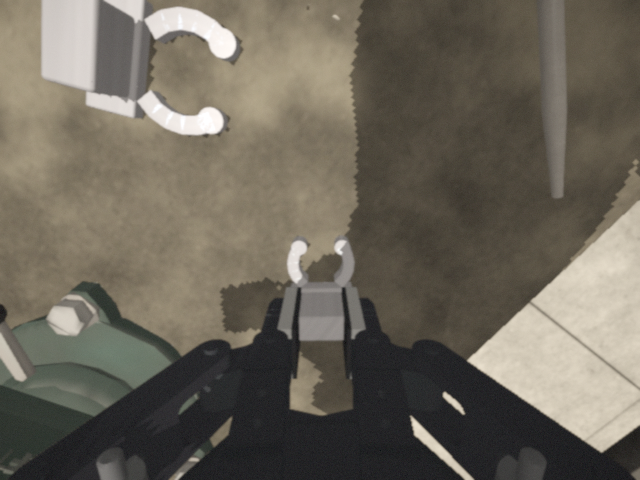

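```bash
python3 -c "
from plan import *
plan([(.4415,.404,.08,127),(.45,.34,.26,110),(.5435,-.0731,.26,-14.1),(.5435,-.0731,.03,-14.1)],1.6)"
```

```text
0 0.01 -3.62 0.04 0 0.05 1.6; 0 0.01 -3.62 0.04 0 0.06 1.6; 0.01 -0 -3.61 0.03 0 0.05 1.6; -1.12 -0.63 -3.6 0 0 3.4 1.6; -1.16 -0.57 -3.6 0 0 3.4 1.6; -1.19 -0.5 -3.6 0 0 3.4 1.6; -1.22 -0.42 -3.6 0 0 3.4 1.6; -1.25 -0.36 -3.6 0 0 3.4 1.6; -2.63 -0.33 -0 0 -0 7.76 1.6; -2.65 0.02 -0 0 -0 7.76 1.6; -2.62 0.38 -0 0 -0 7.76 1.6; -2.54 0.73 -0 0 -0 7.76 1.6; -2.42 1.07 -0 0 -0 7.76 1.6; -2.26 1.39 -0 0 -0 7.75 1.6; -2.05 1.68 -0 0 -0 7.76 1.6; -1.8 1.94 -0 0 -0 7.75 1.6; -1.53 2.16 -0 0 -0 7.76 1.6; -1.22 2.35 -0 0 -0 7.75 1.6; -0.89 2.49 -0 0 -0 7.76 1.6; -0.55 2.59 -0 0 -0 7.75 1.6 

-0.19 2.64 -0 0 -0 7.76 1.6; 0.17 2.64 -0 0 -0 7.75 1.6; 0.52 2.59 -0 0 -0 7.76 1.6; 0.86 2.5 -0 0 -0 7.75 1.6; 0 0 3.83 0 -0 0 1.6; 0 0 3.83 0 -0 0 1.6; 0 0 3.83 0 -0 0 1.6; 0 0 3.84 0 -0 0 1.6; 0 0 3.83 0 -0 0 1.6; 0 0 3.84 0 -0 0 1.6
```

>>> arm_command:
  increments: "0 0 -2 0 0 0 1.6; 0 0 -4.4 0 0 0 1.6; 0 0 -4.4 0 0 0 1.6; -1.12 -0.63 -3.6 0 0 3.4 1.6; -1.16 -0.57 -3.6 0 0 3.4 1.6; -1.19 -0.5 -3.6 0 0 3.4 1.6; -1.22 -0.42 -3.6 0 0 3.4 1.6; -1.25 -0.36 -3.6 0 0 3.4 1.6; -2.63 -0.33 0 0 0 7.76 1.6; -2.65 0.02 0 0 0 7.76 1.6; -2.62 0.38 0 0 0 7.76 1.6; -2.54 0.73 0 0 0 7.76 1.6; -2.42 1.07 0 0 0 7.76 1.6; -2.26 1.39 0 0 0 7.75 1.6; -2.05 1.68 0 0 0 7.76 1.6; -1.8 1.94 0 0 0 7.75 1.6; -1.53 2.16 0 0 0 7.76 1.6; -1.22 2.35 0 0 0 7.75 1.6; -0.89 2.49 0 0 0 7.76 1.6; -0.55 2.59 0 0 0 7.75 1.6"

```text
t: 16.2
position: [0.5204, 0.0285, 0.2586]
tcp_rot: [3.142, -0.0, 0.293]
contact_force: [-0.6, 0.1, -0.5]
finger_gap: 0.219
```

>>> arm_command:
  increments: "-0.19 2.64 0 0 0 7.76 1.6; 0.17 2.64 0 0 0 7.75 1.6; 0.52 2.59 0 0 0 7.76 1.6; 0.86 2.5 0 0 0 7.75 1.6; 0 0 3.83 0 0 0 1.6; 0 0 3.83 0 0 0 1.6; 0 0 3.83 0 0 0 1.6; 0 0 3.84 0 0 0 1.6; 0 0 3.83 0 0 0 1.6; 0 0 3.5 0 0 0 1.6; 0 0 0 0 0 0 1.6; 0 0 0 0 0 0 1.6; 0 0 0 0 0 0 1.6"

```text
t: 17.5
position: [0.5456, -0.0739, 0.0339]
tcp_rot: [3.142, -0.003, -0.243]
contact_force: [-0.0, 0.2, 0.4]
finger_gap: 0.219
```

```bash
cat > place.py <<'E'
from plan import *
import sys
log(); p,d,W,c,T=cap('wrist',sys.argv[1]); h=float(sys.argv[2])
u=np.array([.2436,.9699]); n=np.array([-.9699,.2436])
def cc(a,b,xy,r,nm):
    m=(W[...,2]>a)&(W[...,2]<b)&(np.hypot(W[...,0]-xy[0],W[...,1]-xy[1])<r)
    k,lab,st,cen=cv2.connectedComponentsWithStats(m.astype(np.uint8))
    for i in range(1,k):
        if st[i,4]>60:
            w=W[lab==i]; rr=cv2.minAreaRect((w[:,:2]*1000).astype(np.float32)); print(nm,st[i,4],np.round(rr[0],1),np.round(rr[1],1),round(rr[2],1),'z',np.median(w[:,2]).round(4))
cc(.052,.07,(.5702,.0331),.03,'shaft')
L=toolT(); xy=L[:2,3]
cc(h+.024,h+.037,xy,.03,'lug'); cc(h+.004,h+.012,xy+.02*u,.04,'body')
cc(.062,.072,(.527,-.14),.12,'handle')
E
python3 place.py w11.png .055
```

```text
t 17.5 q [-0.267  0.474 -0.326  0.768  0.     1.547] p [ 0.5456 -0.0739  0.0339] rpy [ 1.800e+02 -1.700e-01 -1.393e+01] F [-0.   0.2  0.4] gap 18.7
shaft 2571 [570.   33.1] [22.4 22.2] 61.7 z 0.0612
lug 1465 [547.7 -65.5] [ 7.5 46.2] 76.0 z 0.0862
body 95 [547.6 -66.6] [ 1.2 16.3] 75.9 z 0.0653
handle 1817 [550. -56.] [27.3 31. ] 77.2 z 0.0706
handle 92 [426.9 -80.8] [7.6 7.3] 63.2 z 0.0627
handle 732 [ 526.8 -139.5] [12.1 21.7] 72.7 z 0.066
```

View pics/w11.png

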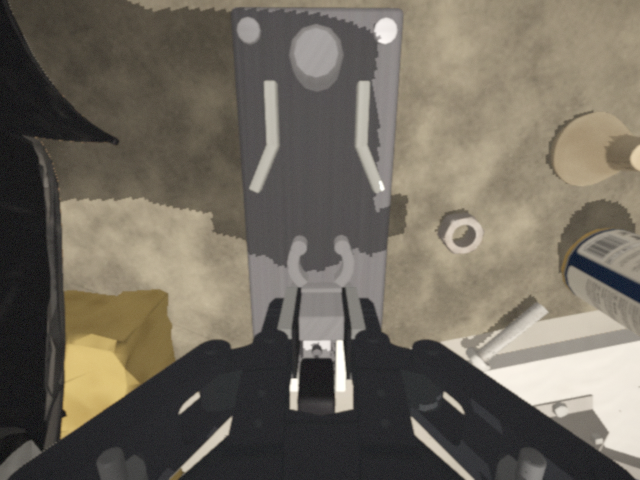

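Jaw tips show at (297,243) and (344,243), with the clip about 2.4 mm to the -y side of the axis. The along-axis position of -24.7 mm for the lug is right. I'll shift 0.24 cm and lower.

>>> arm_command:
  increments: "-0.24 0 1 0 0 0.2 1.6; 0 0 1.5 0 0 0 1.6; 0 0 1.2 0 0 0 1.6; 0 0 0.6 0 0 0 1.6; 0 0 0 0 0 0 1.6; 0 0 0 0 0 0 1.6; 0 0 0 0 0 0 1.6"

```text
t: 18.25
position: [0.542, -0.073, -0.0109]
tcp_rot: [3.142, -0.0, -0.247]
contact_force: [0.1, 0.4, -1.1]
finger_gap: 0.219
```

```bash
python3 place.py w12.png .017
```

```text
t 18.25 q [-0.268  0.528 -0.378  0.664  0.     1.55 ] p [ 0.542  -0.073  -0.0109] rpy [ 1.800e+02 -3.000e-02 -1.414e+01] F [ 0.1  0.4 -1.1] gap 18.7
shaft 4452 [569.2  30.4] [17.6 22.9] 75.1 z 0.0612
lug 2571 [542.4 -72.3] [23.1 46. ] 75.7 z 0.0488
body 1749 [546.4 -55.1] [27.2 31. ] 76.7 z 0.026
handle 642 [531.7 -66.9] [11.9 26.8] 14.0 z 0.0664
handle 636 [553.9 -72.9] [26.9 11.8] 49.2 z 0.0664
handle 157 [427.2 -80.6] [7.6 7.5] 77.4 z 0.0626
```

View pics/w12.png

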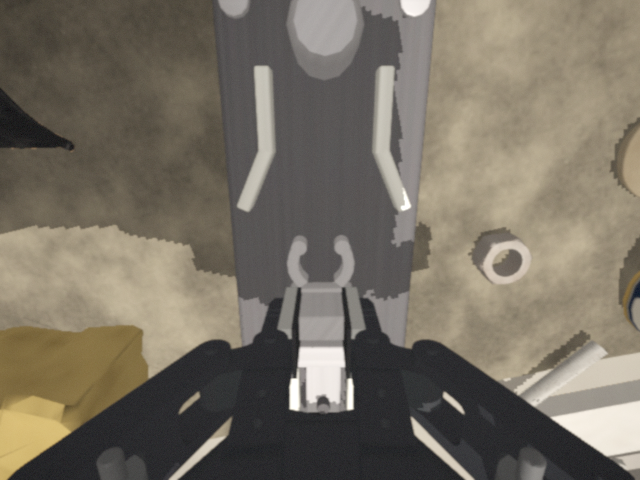

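>>> arm_command:
  increments: "0.12 0 0.1 0 0 0 1.6; 0 0 0.05 0 0 0 1.6; 0 0 0 0 0 0 1.6; 0 0 0 0 0 0 3.2; 0 0 0 0 0 0 3.2; 0 0 0 0 0 0 3.2; 0 0 0 0 0 0 3.2; 0 0 -2 0 0 0 3.2; 0 0 -3 0 0 0 3.2; 0 0 -4 0 0 0 3.2; 0 0 -2 0 0 0 3.2; 0 0 0 0 0 0 3.2; 0 0 0 0 0 0 3.2"

```text
t: 19.6
position: [0.5429, -0.0733, 0.0972]
tcp_rot: [3.142, -0.0, -0.247]
contact_force: [0.1, -1.0, -1.2]
finger_gap: 0.374
```

```bash
python3 place.py w13.png .016
```

```text
t 19.6 q [-0.268  0.404 -0.25   0.917 -0.     1.55 ] p [ 0.5429 -0.0733  0.0972] rpy [ 1.800e+02 -3.000e-02 -1.414e+01] F [ 0.1 -1.  -1.2] gap 32.0
shaft 1238 [570.1  33.1] [22.1 22.5] 0.2 z 0.0612
lug 481 [543.7 -73.1] [12.3 19.3] 76.3 z 0.0474
body 771 [546.4 -60.4] [37.7 30.5] 75.2 z 0.0246
handle 516 [ 526.4 -140.6] [14.3 21.8] 75.1 z 0.0661
```

View pics/w13.png

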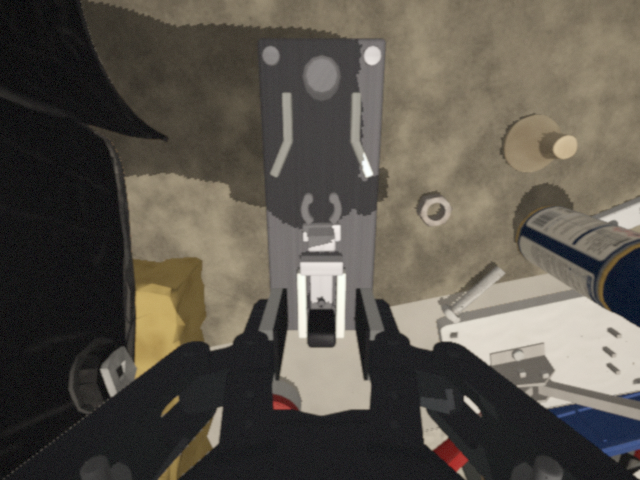

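The clip lies flat at the bay. Its lug is at (0.5437, -0.0731), target (0.5435, -0.0731), and it is aligned within half a degree. Next I'll close the gripper and go behind the handle.

```bash
python3 -c "
from plan import *
plan([(.5194,-.1692,.09,-14.1),(.5194,-.1692,.005,-14.1,3)],0)"
```

```text
0.04 3.29 0.22 -0 0.02 -0.01 0; 0.04 3.3 0.21 -0 0.02 -0.01 0; 0.05 3.29 0.22 -0 0.02 -0.02 0; -0 0 2.83 -0 0 0 0; -0 0 2.83 -0 0 0 0; -0 0 2.84 -0 0 0 0
```

>>> arm_command:
  increments: "0.04 3.3 0.2 0 0 0 0; 0.04 3.3 0.2 0 0 0 0; 0.05 3.3 0.2 0 0 0 0; 0 0 0 0 0 0 0; 0 0 0 0 0 0 0; 0 0 2 0 0 0 0; 0 0 2 0 0 0 0; 0 0 2 0 0 0 0; 0 0 1.3 0 0 0 0; 0 0 1.3 0 0 0 0; 0 0 0 0 0 0 0; 0 0 0 0 0 0 0"
  newtons: 60

```text
t: 20.85
position: [0.52, -0.169, 0.0053]
tcp_rot: [-3.141, 0.0, -0.246]
contact_force: [-0.0, 0.7, -0.1]
finger_gap: -0.004
```

```bash
python3 tip.py w14.png; python3 place.py w15.png .016|tail -3; python3 - <<'E'
from h import *
p,d,W,c,T=cap('scene'); cv2.imwrite('pics/s15.png',cv2.resize(p[140:270,230:390,::-1],None,fx=5,fy=4.5,interpolation=cv2.INTER_CUBIC))
E
```

```text
t 20.85 q [-0.448  0.507 -0.362  0.703  0.     1.369] p [ 0.52   -0.169   0.0053] rpy [-1.7999e+02  3.0000e-02 -1.4100e+01] F [-0.   0.7 -0.1] gap -0.3
-1 tip z [-0.0199 -0.0196 -0.0151] inner x 0.0
1 tip z [-0.0195 -0.0154 -0.0151] inner x 0.0
handle 1775 [ 526.1 -140.8] [13.8 22.2] 74.4 z 0.0662
handle 673 [ 413.  -131.9] [18.5 11.4] 86.8 z 0.0632
handle 814 [ 522.8 -160.3] [ 6.  27.1] 76.1 z 0.0672
```

View pics/w14.png

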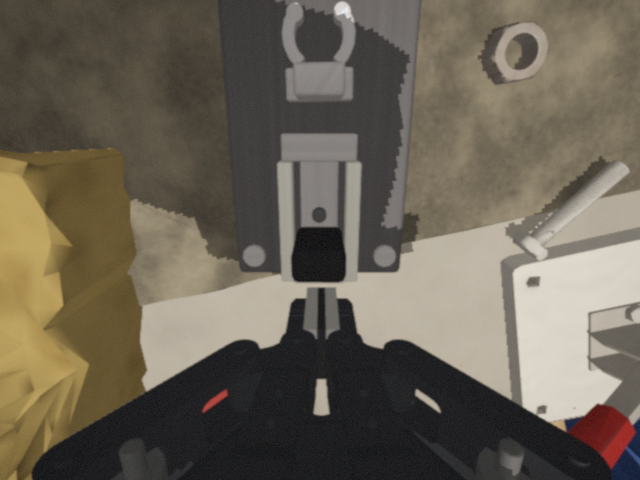

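View pics/s15.png

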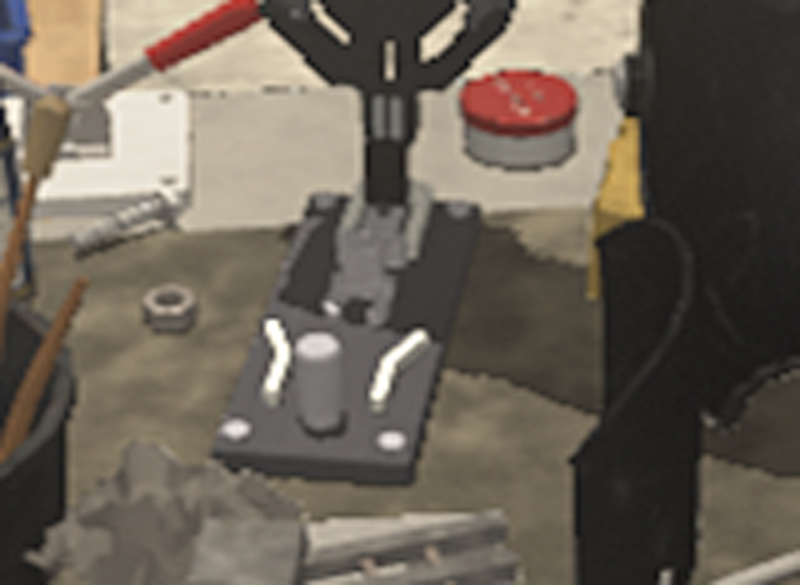

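>>> arm_command:
  increments: "0 -0.5 0 0 0 0 0; 0 -0.5 0 0 0 0 0; 0 -0.5 0 0 0 0 0; 0 -0.5 0 0 0 0 0; 0 -0.6 0 0 0 0 0; 0 -0.6 0 0 0 0 0; 0 -0.6 0 0 0 0 0; 0 -0.6 0 0 0 0 0; 0 -0.6 0 0 0 0 0; 0 -0.6 0 0 0 0 0; 0 -0.6 0 0 0 0 0; 0 -0.6 0 0 0 0 0; 0 -0.6 0 0 0 0 0; 0 -0.6 0 0 0 0 0; 0 -0.6 0 0 0 0 0; 0 -0.4 0 0 0 0 0; 0 0 0 0 0 0 0"

```text
t: 22.7
position: [0.5424, -0.082, 0.0055]
tcp_rot: [3.141, -0.001, -0.246]
contact_force: [-0.5, -4.9, 4.1]
finger_gap: 0.0
```

```bash
cat > push.py <<'E'
from plan import *
import sys
log(); p,d,W,c,T=cap('wrist',sys.argv[1]); 
u=np.array([.2436,.9699]); n=np.array([-.9699,.2436]); O=np.array([.5496,-.0489])
print('tool setter xy',(toolT()[:2,3]-O)@u,(toolT()[:2,3]-O)@n, 'Fx',np.array(get_obs()['contact_force'])[:2]@u)
S=np.stack([(W[...,:2]-O)@u,(W[...,:2]-O)@n,W[...,2]],-1)
for nm,a,b in [('z60-70',.0625,.070),('lug',.044,.050),('body',.0215,.028)]:
    m=(S[...,2]>a)&(S[...,2]<b)&(abs(S[...,1])<.03)&(S[...,0]>-.13)&(S[...,0]<.12)
    k,lab,st,cen=cv2.connectedComponentsWithStats(m.astype(np.uint8))
    for i in range(1,k):
        if st[i,4]>80: s=S[lab==i]; print(nm,st[i,4],'x',np.percentile(s[:,0],[1,99]).round(4),'y',np.percentile(s[:,1],[1,99]).round(4),'z',np.median(s[:,2]).round(4))
E
python3 push.py w16.png
```

```text
t 22.7 q [-2.830e-01  5.080e-01 -3.580e-01  7.040e-01 -1.000e-03  1.534e+00] p [ 0.5424 -0.082   0.0055] rpy [ 1.7996e+02 -4.0000e-02 -1.4120e+01] F [-0.5 -4.9  4.1] gap 0.0
tool setter xy -0.034045672690545994 -0.0010783500291066145 Fx -6.184602531913972
z60-70 2217 x [-0.0269 -0.0081] y [-0.0138  0.0113] z 0.0662
lug 162 x [0.073  0.0786] y [-0.0095  0.0099] z 0.047
lug 1508 x [0.0348 0.0466] y [-0.0098  0.0099] z 0.0475
lug 229 x [-0.0106 -0.0079] y [-0.0103  0.0105] z 0.0471
body 1555 x [0.0303 0.0778] y [0.0216 0.0297] z 0.0264
body 1585 x [0.0293 0.0778] y [-0.0297 -0.0212] z 0.0264
body 713 x [0.05   0.0722] y [0.0068 0.0152] z 0.0246
body 709 x [0.05   0.0721] y [-0.0153 -0.0068] z 0.0246
body 655 x [0.0346 0.0483] y [-0.0149  0.0149] z 0.0244
body 108 x [-0.1137 -0.1114] y [-0.0053  0.0026] z 0.0249
```

View pics/w16.png

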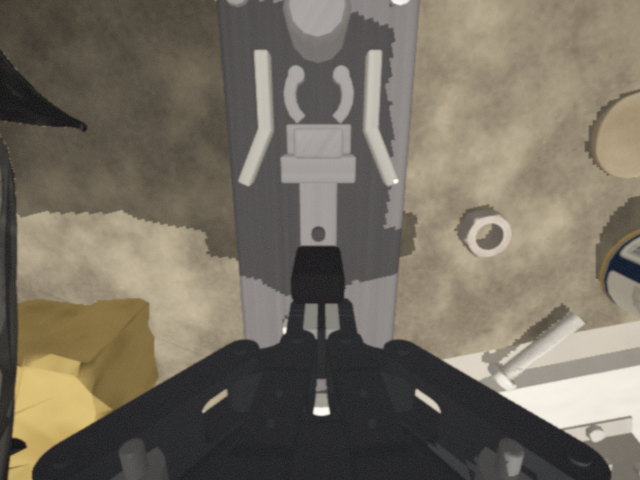

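The clip runs straight in the channel. Its lug is at x 40.7 mm, about 24 to 25 mm remain, and the push force is about 6 N.

>>> arm_command:
  increments: "0 -0.4 0 0 0 0 0; 0 -0.4 0 0 0 0 0; 0 -0.4 0 0 0 0 0; 0 -0.4 0 0 0 0 0; 0 -0.4 0 0 0 0 0; 0 -0.3 0 0 0 0 0; 0 0 0 0 0 0 0; 0 0 0 0 0 0 0"

```text
t: 23.55
position: [0.5479, -0.0603, 0.0055]
tcp_rot: [3.14, -0.001, -0.247]
contact_force: [-0.6, -6.2, 3.3]
finger_gap: -0.001
```

```bash
python3 push.py w17.png
```

```text
t 23.55 q [-2.410e-01  5.120e-01 -3.510e-01  7.070e-01 -1.000e-03  1.576e+00] p [ 0.5479 -0.0603  0.0055] rpy [ 1.7994e+02 -4.0000e-02 -1.4150e+01] F [-0.6 -6.2  3.3] gap -0.1
tool setter xy -0.0114626050037562 -0.0010932259304660458 Fx -6.583387197839535
z60-70 2212 x [-0.0044  0.0143] y [-0.0139  0.0112] z 0.0662
lug 1486 x [0.0577 0.0694] y [-0.0095  0.0098] z 0.0476
lug 232 x [0.0116 0.0146] y [-0.0105  0.0105] z 0.0469
body 314 x [0.0725 0.0899] y [-0.0151 -0.007 ] z 0.0247
body 264 x [0.0724 0.0868] y [0.0071 0.0155] z 0.0247
body 1352 x [0.0306 0.0779] y [0.0216 0.0298] z 0.0265
body 1358 x [0.0299 0.0779] y [-0.0297 -0.0212] z 0.0265
body 651 x [0.0571 0.0711] y [-0.0147  0.0149] z 0.0245
```

View pics/w17.png

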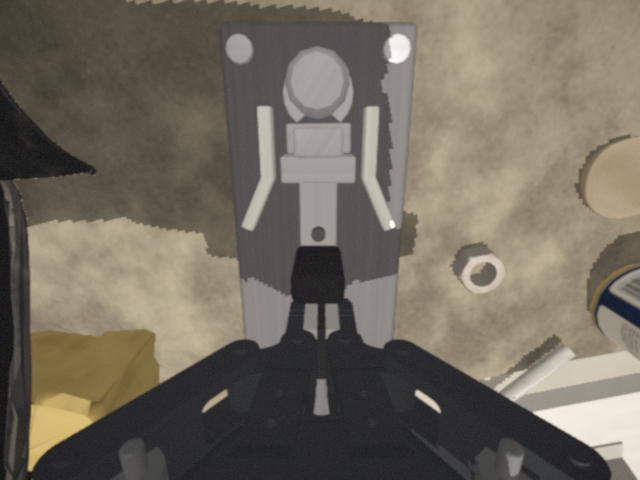

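>>> arm_command:
  increments: "0 -0.15 0 0 0 0 0; 0 -0.15 0 0 0 0 0; 0 0 0 0 0 0 0; 0 0 0 0 0 0 0"

```text
t: 24.0
position: [0.5485, -0.0579, 0.0055]
tcp_rot: [3.14, -0.001, -0.247]
contact_force: [-0.6, -8.3, 4.2]
finger_gap: -0.003
```

```bash
python3 push.py w18.png
```

```text
t 24.0 q [-0.236  0.513 -0.35   0.708 -0.002  1.582] p [ 0.5485 -0.0579  0.0055] rpy [ 1.7988e+02 -4.0000e-02 -1.4170e+01] F [-0.6 -8.3  4.2] gap -0.2
tool setter xy -0.008975206672434004 -0.0011261655952287902 Fx -9.11511297405316
z60-70 2192 x [-0.0018  0.0166] y [-0.0136  0.0114] z 0.0663
lug 1500 x [0.0598 0.0715] y [-0.0096  0.0098] z 0.0475
lug 224 x [0.0143 0.017 ] y [-0.0103  0.0105] z 0.0471
body 293 x [0.0745 0.097 ] y [-0.0154 -0.0084] z 0.0246
body 154 x [0.0743 0.0918] y [0.0085 0.0155] z 0.0247
body 1332 x [0.0304 0.0779] y [0.0216 0.0298] z 0.0264
body 1337 x [0.0294 0.0779] y [-0.0298 -0.0212] z 0.0265
body 599 x [0.0595 0.0727] y [-0.015   0.0149] z 0.0245
```

>>> arm_command:
  increments: "0 -0.15 0 0 0 0 0; 0 -0.1 0 0 0 0 0; 0 0 0 0 0 0 0; 0 0 0 0 0 0 0"

```text
t: 24.45
position: [0.5484, -0.0579, 0.0056]
tcp_rot: [3.135, -0.0, -0.249]
contact_force: [-4.0, -19.2, 4.6]
finger_gap: 0.0
```

```bash
python3 push.py w19.png
```

```text
t 24.45 q [-0.233  0.513 -0.349  0.708 -0.007  1.586] p [ 0.5484 -0.0579  0.0056] rpy [ 1.7963e+02 -3.0000e-02 -1.4260e+01] F [ -4.  -19.2   4.6] gap 0.0
tool setter xy -0.008985442946605676 -0.0010701831081224664 Fx -19.313444794098633
z60-70 2197 x [-0.0015  0.0168] y [-0.0138  0.0114] z 0.0663
lug 1455 x [0.0601 0.0714] y [-0.0096  0.0096] z 0.0475
lug 228 x [0.0144 0.0171] y [-0.0104  0.0105] z 0.047
body 302 x [0.0745 0.0973] y [-0.0155 -0.0082] z 0.0246
body 143 x [0.0743 0.0924] y [0.0088 0.0154] z 0.0246
body 1330 x [0.0305 0.078 ] y [0.0216 0.0298] z 0.0264
body 1334 x [0.0298 0.0779] y [-0.0298 -0.0212] z 0.0264
body 636 x [0.0596 0.0733] y [-0.0148  0.0149] z 0.0245
```

Motion stopped while the force rose from 9 to 19 N, so the slide is at its end stop. The clip origin is at x ≈ 85.7 mm against 85 nominal. I'll relax slightly and lift clear.

>>> arm_command:
  increments: "0 0.2 -0.5 0 0 0 0; 0 0 -4 0 0 0 0; 0 0 -5 0 0 0 0; 0 0.5 -5 0 0 0 0; 0 0.5 -3 0 0 0 0; 0 0 0 0 0 0 0; 0 0 0 0 0 0 0; 0 0 0 0 0 0 0"

```text
t: 25.3
position: [0.5451, -0.0653, 0.1786]
tcp_rot: [-3.141, 0.003, -0.246]
contact_force: [-0.5, 0.1, -0.4]
finger_gap: 0.004
```

```bash
python3 push.py w20.png; python3 - <<'E'
from h import *
for n in ['scene','top']:
    p,d,W,c,T=cap(n,n+'20.png')
    for th in ['nut','big_clip','spray','sprue','clip']:
        for q in imaging.trace(th,n)[:1]: print(n,th,round(q['conf'],2),np.round(q['rect']),np.nanmedian(W[q['region']],0).round(3))
    if n=='scene': cv2.imwrite('pics/s20.png',cv2.resize(p[140:270,230:390,::-1],None,fx=5,fy=4.5,interpolation=cv2.INTER_CUBIC))
E
```

```text
t 25.3 q [-2.530e-01  3.460e-01 -1.100e-01  1.117e+00  1.000e-03  1.564e+00] p [ 0.5451 -0.0653  0.1786] rpy [-1.7996e+02  1.5000e-01 -1.4110e+01] F [-0.5  0.1 -0.4] gap 0.4
tool setter xy -0.01716944935760011 0.00044588476762899787 Fx -1.5974965976717987
lug 318 x [0.0603 0.0712] y [-0.0098  0.0097] z 0.0476
body 94 x [0.0744 0.0968] y [0.0082 0.0149] z 0.0245
body 106 x [0.0753 0.0968] y [-0.015  -0.0083] z 0.0245
body 310 x [0.0312 0.0778] y [0.0215 0.0299] z 0.0265
body 310 x [0.0304 0.0778] y [-0.0293 -0.0215] z 0.0266
body 152 x [0.06   0.0727] y [-0.0152  0.0143] z 0.0245
body 261 x [-0.1154 -0.0584] y [0.013  0.0198] z 0.0265
body 285 x [-0.1151 -0.0586] y [-0.0199 -0.013 ] z 0.0263
scene nut 0.6 [263. 202. 268. 215.] [ 0.636 -0.077  0.009]
scene big_clip 0.69 [297. 171. 313. 198.] [ 0.528 -0.132  0.032]
scene spray 0.62 [210. 140. 236. 206.] [ 0.726 -0.109  0.099]
scene clip 0.62 [287. 218. 305. 237.] [0.556 0.031 0.023]
top nut 0.39 [428. 190. 437. 204.] [ 0.639 -0.08   0.009]
top big_clip 0.81 [259. 282. 282. 308.] [0.403 0.278 0.009]
top spray 0.58 [442. 128. 464. 166.] [ 0.719 -0.109  0.085]
top sprue 0.62 [409. 152. 427. 168.] [ 0.714 -0.045  0.018]
top clip 0.71 [442. 125. 462. 167.] [ 0.718 -0.109  0.086]
```

View pics/w20.png

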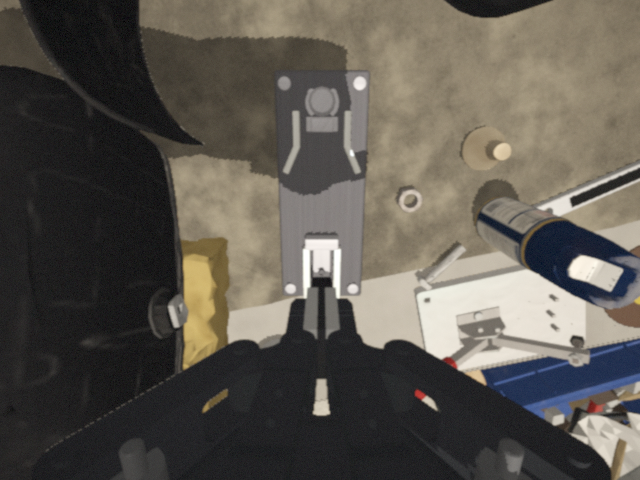

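View pics/s20.png

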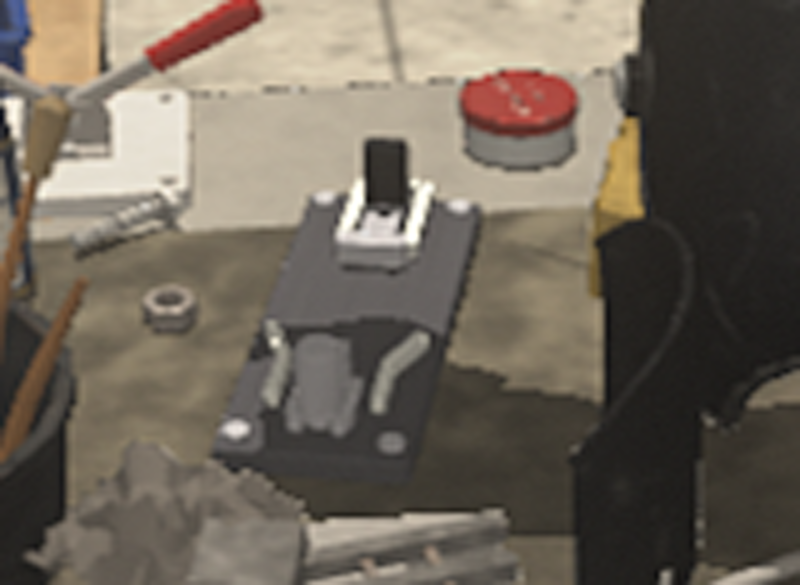

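The slide is back at rest, the clip is on the shaft (lug at x 60 to 71 mm, origin about 85.7 mm) and the gripper is clear. Nothing else has moved, so I'm handing the job in.

```bash
python3 -c "
from plant import ticket
print(ticket.job_done())"
```

```text
the job is handed in; nothing more can be done
None
```

The job is done and handed in at about 25.7 s of the 67 s allowed. In order, I did the following:
- **Nut:** I took it off the bed and set it on the bench on the far side of the setter, at about (0.637, -0.081).
- **Clip:** I laid the small clip flat in the bay and let go. Its lug measured within 1 mm of the target and it was aligned to about 0.5°.
- **Slide:** I pushed the handle with closed fingers to the end stop, where motion ceased while the push force rose from 9 to 19 N. Then I lifted clear.

**Last checks:**
- **Clip and slide:** The clip stayed on the shaft with its origin at setter x ≈ 85.7 mm (85 nominal), flat at bed height. The slide had returned to rest.
- **Clearance:** The gripper is well clear and contact force is near zero.
- **Things left alone:** The bigger clip, spray can and sprue cone were where they had been, to within measurement error.

**What disagreed:**
- **TCP position:** The real fingertips end about 37–41 mm short of the reported TCP. A trial close above the nut touched nothing, and the wrist depth showed the same gap. I corrected all heights for it.
- **Measured position:** It wandered by up to about 2 mm, so I corrected against wrist views.
- **Finger gap:** It read about 1.5 mm low on gripped parts.
- **Network misreads:** In the last pictures the networks twice named the wrong thing: the handle as the bigger clip in the scene view, and the spray can as the clip in the top view. I relied on the depth measurements and the pictures.

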